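# Fit the dowelled cover on an assembly nest and clamp it

## Task

Close up the assembly nest: take the aluminium cover plate with the green grip from its sloping stand, lower it gently and level over both locating pins until it lies fully home on the nest, and only then turn both orange-gripped swing clamps fully in over it. If a clamp lies across the nest, swing it out of the way first. Leave the dark plate with the red grip, the hopper, the clear parts bin and the yellow stop button where they are.

Things in the scene. Friction and masses are not known exactly. Their poses are not given: they have to be found in the camera images.
- cover_grip (a point): Centre of the green grip block (12 mm in x, 44 mm in y, 45 mm high) upright in the middle of the cover, a loose 0.25 to 0.43 kg aluminium plate 80 x 116 x 10 mm (its x, y, z; z is its normal). The point is 32.5 mm above the plate's underside. Two through holes of 11.6 mm at (x, y) = (24, 38) and (-24, -38) mm: half a turn about z fits as well.
- stand_a: Fixed grey stand on which the cover starts; origin on the work surface under its middle. Footprint 110 x 140 mm, slope 100 x 140 mm at 0.56 rad (32 degrees) from level, rising towards its +x (the cover's +x); top about 90 mm high. A lip 8 mm high holds the plate's lower edge, and side walls 12 mm high stand about 6 mm beyond its y ends, so lift the plate out along its normal.
- seat (a point): Nest, fixed: centre of the 80 x 116 mm (x, y) aluminium seat, 45 mm above the work surface, z up. Two steel pins, 10 mm in diameter and 20 mm high (top 6 mm tapered to 4 mm), stand at (x, y) = (24, 38) and (-24, -38) mm from it. With the cover home, its grip centre is 32.5 mm above this point and its y lies along this y, either way round.
- nest: The same nest, origin on the work surface under the seat's centre, same axes; -x side towards the robot. Base 130 x 230 x 12 mm. Behind the seat, 102 mm out along +x, stands a fixed sensor column 20 mm square with a black head 26 x 46 mm, its top 205 mm above the work surface.
- clamp_left (a joint): Swing clamp at the nest's +y end, angle in rad: 0 = fully in against a stop, arm pointing to the seat's centre (-y of the nest); grows clockwise seen from above; 1.57 = arm along the nest's -x; stop at 1.7. Above about 1.35 it is out of the cover's way. It stays where it is left (friction 0.06 N m).
- clamp_right (a joint): Swing clamp at the nest's -y end, angle in rad: 0 = fully in against a stop, arm pointing to the seat's centre (+y of the nest); grows counter-clockwise seen from above; 1.57 = arm along the nest's -x; stop at 1.7. Above about 1.35 it is out of the cover's way. It stays where it is left (friction 0.06 N m).
- clamp_left_grip (a point): Left clamp: point on its vertical turning axis (90 mm from the seat's centre along the nest's +y), 88 mm above the work surface, in its orange grip block: 12 mm thick, 34 mm long along the arm, from 67 to 105 mm above the work surface. Steel arm 16 mm wide, 10 mm thick, tip 47 mm from the axis, underside 2 mm above a seated cover. The point turns with the clamp, its y along the arm.
- clamp_right_grip (a point): Right clamp: the same point on its turning axis (90 mm from the seat's centre along the nest's -y), 88 mm above the work surface; orange grip block and arm as on the left clamp, y along the arm.
- blank_grip (a point): Bystander: centre of the red grip of a dark plate without holes, same size as the cover, lying on a second stand like the first. Leave it alone.
- hopper_center (a point): Bystander: centre of a loose black hopper cup with a steel rim on an 80 mm square aluminium block; 90 mm wide, 152 mm tall, this point 76 mm up.
- bin_center (a point): Bystander: centre of a loose clear plastic parts bin, 110 x 150 x 60 mm (its x, y, z).
- stopbox_center (a point): Bystander: centre of a loose round yellow stop-button housing with a red mushroom button on top, 48 mm in diameter, 64 mm tall, this point 32 mm up.
Not all that is in view belongs to the job. Leave any blue look-alike of the part that bears cover_grip alone.

How it is judged:
On the way, in this order (a step that is already met when the one before it is completed fails the run):
1. the cover is lowered, level and slowly (under 0.1 m/s), over both pins, 4 to 16 mm above its home (horizontal distance between cover_grip and seat below 0.005 m and angle between cover_grip's own z axis and vertical below 0.08 rad and z of cover_grip in the frame of seat between 0.0365 and 0.0485 m and linear speed of cover below 0.1 m/s), for 0.1 s.
2. the cover lies fully home on the nest (z of cover_grip in the frame of seat between 0.0285 and 0.0345 m and horizontal distance between cover_grip and seat below 0.003 m and angle between cover_grip's own z axis and vertical below 0.03 rad and angle between the y axis of cover_grip and the y axis of seat, either way round below 0.06 rad), for 0.2 s.
3. both clamps are turned in over the seated cover (all of step 2 and value of joint each of clamp_left, clamp_right below 0.2 rad), for 0.2 s.
At the end, for the whole second after the job is handed in: The cover lies home on the nest (grip centre within 2 mm of its home height, within 3 mm sideways, tilted less than 0.03 rad, lined up with the nest within 0.06 rad), at rest, and both clamps are within 0.2 rad of fully in (all of step 3 and linear speed of cover below 0.02 m/s); the robot touches nothing.
It fails at once if the dark plate with the red grip is moved more than 20 mm (distance of blank_grip from where it was at the start of the episode above 0.02 m).
It fails at once if the hopper is moved more than 20 mm (distance of hopper_center from where it was at the start of the episode above 0.02 m).
It fails at once if the parts bin is moved more than 20 mm (distance of bin_center from where it was at the start of the episode above 0.02 m).
It fails at once if the stop button is moved more than 20 mm (distance of stopbox_center from where it was at the start of the episode above 0.02 m).
It also fails if it takes over 72 s, if anything falls off the work surface, if the arm or the gripper's body presses on something with over 40 N, if the wrist force passes 120 N, or if a joint passes its speed limit or range.

## Robot

A 7-joint arm with a two-finger parallel gripper is mounted at the origin on the work surface. World frame = base frame: x ahead of the robot, y to its left, z up, the work surface at z = 0. Lengths are in m, angles in rad, forces in N, time in s.
With the tool pointing down it reaches from about 0.425 to 0.875 m from the base axis. Payload 4.7 kg.
Tool frame: the origin (TCP) lies on the centre line of the jaws, within the pads' length; the fingertips stand 22 mm ahead of it and the grasp point (between the pads) lies 3 mm ahead of it (ctrl.tcp_to_tips is the z of the fingertips in the tool frame, in m); z points along the fingers, y is the direction in which the jaws open and shut (so a half turn about z gives the same grasp; the last joint's range is limited). The gripper opens to 87 mm and grips with 3 to 60 N. Pads are 19 mm wide; open, the fingers measure 117 mm over their backs; the gripper's body (75 mm by 190 mm) begins 51 mm behind the grasp point.
Start: joints at [1.138, 0.321, -0.07, 1.45, 0.023, 1.371, -0.057], TCP at [0.281, -0.586, 0.245] pointing down, gripper open.
Joint ranges: [-2.86, 2.86], [-0.3, 2.09], [-1.38, 1.24], [0.06, 2.45], [-1.56, 4.7], [0.09, 2.05], [-2.69, 2.69]. Speed limits (rad/s): [2.57, 2.57, 3.14, 3.14, 3.14, 3.14, 3.14].

## Interface

Orientations are given as a rotation vector (axis times angle).
In Python, from bench import ctrl, cams gives the robot as it stands.
- The arm moves only by the tool move_arm, never from a script. Its argument "deltas" is a list of rows, each an object with "linear": the shift along the tool's x, y, z as a fraction of full scale, a list of three; "turn": the turn, a rotation vector about the tool's x, y, z as a fraction of full scale, a list of three; "claw": the closure, from 0 (fully open) to 1 (shut). In form: [{"linear": [tx, ty, tz], "turn": [wx, wy, wz], "claw": claw}, ...]. A call has 1 to 20 rows; each row shifts and turns the commanded pose from where the row before left it, along the tool's axes as they then stand; what a row does not reach is not made up. Full scale, the value 1, is 0.03 m for a shift and 4 degrees for a turn. A row lasts 1/12 s, in which the tool goes at most 41.7 mm and 7.16 degrees, less where a joint would pass 70% of its speed; a pose out of reach is approached as far as the arm can. A call with a number of a shift or a turn outside -1 to 1 is refused whole. A call with a gripper value outside its range is refused whole. The fingers move at their own pace and stop on an object; "grip_force" is the grip in N (left out, the last holds). Time passes only in rows, so rows that do not move let the fingers close. It gives the time, the measured TCP pose, the force and the opening at its end, in the units of the state.
- ctrl.get_state(): the state, without advancing time (a new reading comes with each control period).
- cams.get_image(name): name is "side" or "top" or "wrist"; returns a dict with "image" (480x640x3 uint8, red, green, blue), "K" (3x3 intrinsics, pixels), "world_from_camera" (4x4, takes a point from camera to world coordinates); the wrist camera has in their place "tool_from_camera" (4x4, takes a point from camera to tool coordinates, whose origin is the TCP and whose axes are the flange's). Camera axes: x right, y down, z forward; pixel columns grow to the right and rows downward; lengths in m; the calibration is good to about 2 mm. A picture is of the moment at which its call begins: read the wrist's pose just before it. There is no depth.
- ctrl.close_job(): hands the job in, once; it reports no verdict.
The state is a dict: "time": time; "joint_positions": joint angles; "qd": joint speeds; "joint_torque": joint torques, N m; "position": TCP position; "tool_rot": TCP orientation; "ft_force": force on the tool from outside, world axes, zero at the start; "torque": the same for the moment, N m; "grip_width": opening from 0.0 (shut) to 1.0 (fully open).
Only numpy, scipy, OpenCV 4.12 (cv2) and the standard library are available. Lean on these libraries where they do the work, as an engineer would, in place of code of your own. Each camera call takes 0.05 s, during which the arm holds its last target. There are 200 camera calls.

## Working session

There is one attempt and no reset: what is moved stays moved. The work goes in short steps, Python scripts to look and compute and a tool call to move; the robot and the scene stay as the last step left them, time stands still between calls to the robot, and variables do not carry over. Pictures are saved under pics/ and viewed, about 8 in all and at most 12, crops included, and the job is handed in when it is done.

Besides the shell and the picture viewer there is one more tool, called after ">>>" as name(argument=value, ...), one argument or row to a line, values as JSON. move_arm: Moves the arm, as the interface text tells. Shift numbers are shares of 0.03 m and turn numbers shares of 4 degrees, none past 1 either way. Its arguments: {"type":"object","properties":{"deltas":{"type":"array"},"grip_force":{"type":"number"}},"required":["deltas"]}

```bash
ls; mkdir -p pics; python3 - <<'E'
from bench import ctrl,cams
import cv2,numpy as np
print(ctrl.get_state())
for n in ["side","top"]:
    d=cams.get_image(n); cv2.imwrite(f"pics/{n}0.png",d["image"][:,:,::-1]); print(n,d["K"],d["world_from_camera"])
    np.savez(f"{n}0.npz",**d)
d=cams.get_image("wrist");print(d["K"],d["tool_from_camera"])
E
```

```text
pics
{'time': 0.0, 'joint_positions': array([ 1.13809488,  0.32182993, -0.0700558 ,  1.4516777 ,  0.02265077,
        1.37078602, -0.05690708]), 'qd': array([-2.16193045e-03, -5.34826416e-04, -1.47674449e-05, -1.58602649e-03,
        1.42588199e-03, -1.10639882e-03,  1.35111729e-04]), 'joint_torque': array([-8.96834881e-04, -4.91289639e+01, -4.04193560e-01, -3.12528169e+01,
       -6.37866464e-02,  4.37572156e-02,  1.57159648e-04]), 'position': array([ 0.28055945, -0.58576889,  0.2434554 ]), 'tool_rot': array([-3.06173952e+00, -6.95615614e-01,  9.03853099e-04]), 'ft_force': array([-0.86766292, -0.45037904,  0.35991994]), 'torque': array([-0.01705778,  0.02019642,  0.02664791]), 'grip_width': 1.00270923476199}
side [[624.00903438   0.         315.35709249]
 [  0.         624.00903438 243.21457954]
 [  0.           0.           1.        ]] [[-0.86512212 -0.30796802  0.39587802 -0.04790745]
 [-0.50149047  0.51786486 -0.6930536   0.93349935]
 [ 0.00842703 -0.79810506 -0.60245938  0.90416734]
 [ 0.          0.          0.          1.        ]]
top [[563.4035232    0.         320.72572534]
 [  0.         563.4035232  230.20481663]
 [  0.           0.           1.        ]] [[-0.02971681 -0.99749042  0.06426337  0.41828249]
 [-0.99952451  0.02912523 -0.01012315  0.00409036]
 [ 0.00822606 -0.06453364 -0.99788163  1.41386191]
 [ 0.          0.          0.          1.        ]]
[[430.48975171   0.         323.03910405]
 [  0.         430.48975171 237.51065207]
 [  0.           0.           1.        ]] [[-1.11083051e-03 -9.55109618e-01 -2.96250542e-01  8.12439087e-02]
 [ 9.99999097e-01 -1.28514862e-03  3.93681304e-04 -1.72297482e-03]
 [-7.56734776e-04 -2.96249837e-01  9.55110183e-01 -1.40159342e-01]
 [ 0.00000000e+00  0.00000000e+00  0.00000000e+00  1.00000000e+00]]
```

View pics/top0.png

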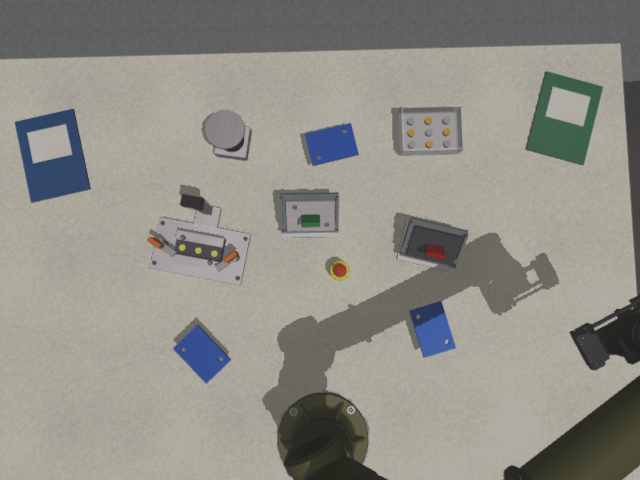

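View pics/side0.png

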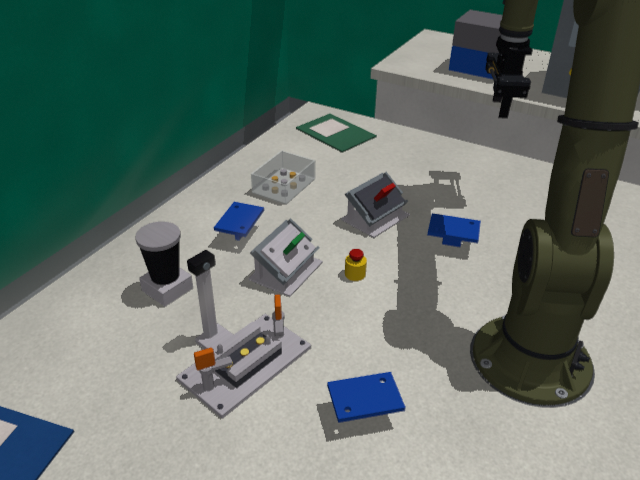

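The top view shows the following:
- **Cover:** green grip at about (311,220) on a grey stand. It is the only aluminium plate with a green grip.
- **Not for this job:** blue look-alikes at (331,145), (202,352) and (432,330), and the dark plate with the red grip at (433,251).
- **Nest:** about (200,248), with orange clamp grips at (155,242) and (231,257). The column head is at (192,202).
- **Other bystanders:** stop button at (339,270), bin at (430,130) and hopper at (226,130).

I'll measure these and check them in one enlarged crop.

```bash
cat > h.py <<'E'
import numpy as np,cv2
from scipy.spatial.transform import Rotation as R
def ray(K,T,uv):
    d=T[:3,:3]@np.linalg.inv(K)@np.array([uv[0],uv[1],1.]); return T[:3,3],d
def onz(K,T,uv,z):
    o,d=ray(K,T,uv); return o+d*(z-o[2])/d[2]
def tri(rs):
    A=0;b=0
    for o,d in rs:
        d=d/np.linalg.norm(d);P=np.eye(3)-np.outer(d,d);A=A+P;b=b+P@o
    p=np.linalg.solve(A,b)
    return p,[np.linalg.norm(np.cross(p-o,d/np.linalg.norm(d))) for o,d in rs]
def proj(K,T,p):
    c=np.linalg.inv(T)@np.append(p,1); q=K@c[:3]; return q[:2]/q[2]
RNG=dict(green=((50,120,40),(80,255,255)),orange=((5,180,120),(15,255,255)),red=((0,170,60),(4,255,255)))
def blobs(img,c,mn=15):
    h=cv2.cvtColor(img,cv2.COLOR_RGB2HSV);m=cv2.inRange(h,*map(np.array,RNG[c]))
    n,l,s,ce=cv2.connectedComponentsWithStats(m)
    out=[]
    for i in range(1,n):
        if s[i,4]>=mn:
            ys,xs=np.where(l==i); out.append((s[i,4],ce[i].round(1),cv2.minAreaRect(np.c_[xs,ys].astype(np.float32))))
    return out
E
python3 - <<'E'
from h import *
im={}
for n in ["top","side"]:
    d=np.load(f"{n}0.npz");im[n]=d["image"]
    for c in RNG:
        for b in blobs(d["image"],c):
            if b[0]<2000: print(n,c,b)
t=cv2.resize(im["top"][180:300,135:355],None,fx=3.6,fy=3.6,interpolation=cv2.INTER_CUBIC)
s=cv2.resize(im["side"][210:410,170:370],None,fx=2.3,fy=2.3,interpolation=cv2.INTER_CUBIC)
cv2.imwrite("pics/c1.png",t[:,:,::-1]);
s=cv2.resize(im["side"][210:410,170:370],None,fx=3,fy=3,interpolation=cv2.INTER_CUBIC)
cv2.imwrite("pics/c2.png",s[:,:,::-1])
E
```

```text
top green (np.int32(52), array([310.2, 224. ]), ((310.5, 224.0), (17.0, 2.0), 0.0))
top orange (np.int32(43), array([154. , 242.2]), ((153.84613037109375, 242.2307586669922), (12.75810432434082, 3.3282015323638916), 33.6900634765625))
top orange (np.int32(46), array([229.8, 256.6]), ((230.00001525878906, 256.5000305175781), (3.6000001430511475, 12.20000171661377), 53.13010025024414))
top red (np.int32(56), array([435. , 255.1]), ((434.9706726074219, 255.11769104003906), (16.97749137878418, 3.152963161468506), 14.03624439239502))
side green (np.int32(847), array([338.6, 134.1]), ((334.150146484375, 131.68202209472656), (72.99296569824219, 28.13218116760254), 25.27772331237793))
side green (np.int32(18), array([223.3, 135.8]), ((222.9615020751953, 135.8076934814453), (4.160251617431641, 6.37905216217041), 33.6900634765625))
side green (np.int32(1766), array([ 95. , 216.3]), ((105.18836212158203, 204.67669677734375), (20.172115325927734, 262.9068298339844), 56.79343032836914))
side green (np.int32(138), array([293.8, 242.6]), ((293.7500305175781, 242.75003051757812), (4.949747085571289, 26.870054244995117), 45.0))
side orange (np.int32(63), array([277.1, 300.7]), ((277.5, 300.5), (11.0, 5.0), 90.0))
side orange (np.int32(95), array([203.2, 352.1]), ((203.1926727294922, 352.1422424316406), (4.980696678161621, 18.6776123046875), 73.3007583618164))
side red (np.int32(113), array([383.9, 191.1]), ((383.6585693359375, 191.0731964111328), (5.622255802154541, 23.73841094970703), 51.34019470214844))
side red (np.int32(117), array([355.8, 254. ]), ((356.0, 254.0), (10.0, 12.0), 90.0))
```

View pics/c1.png

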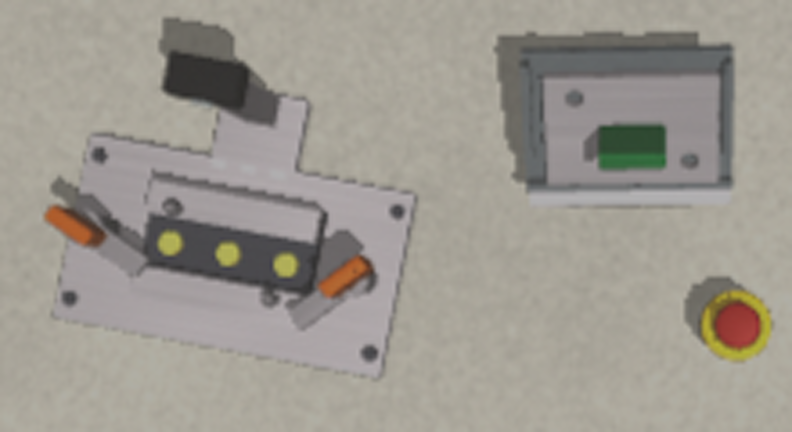

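View pics/c2.png

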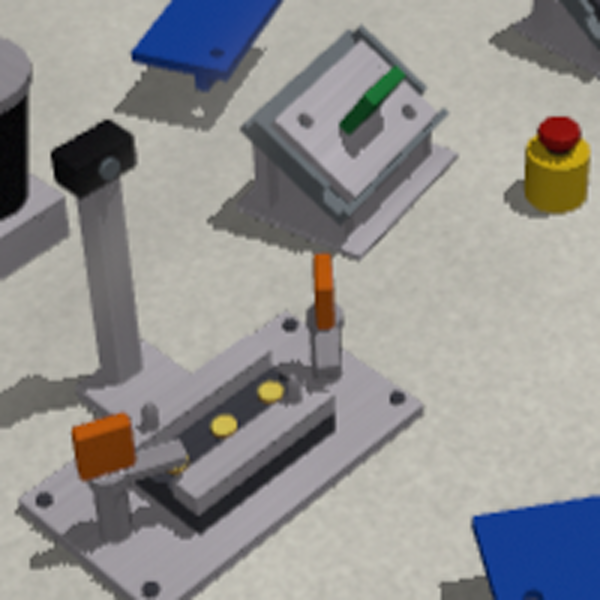

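The c1 crop confirms the grey cover with a green grip at (311,220): two holes, on the stand, lip towards the robot. The blue plates have no grip and no stand. In the nest, the left clamp is at roughly 0.4 rad and the right at roughly 0.8 rad, so both lie across it and need swinging out. The sensor column stands behind the seat, so I'll grip the cover across its 44 mm length to keep the long gripper body clear of the column.

```bash
python3 - <<'E'
from h import *
D={n:dict(np.load(f"{n}0.npz")) for n in("top","side")}
K,T=D["top"]["K"],D["top"]["world_from_camera"]; Ks,Ts=D["side"]["K"],D["side"]["world_from_camera"]
ct=lambda u,v:((u+.5)/3.6-.5+135,(v+.5)/3.6-.5+180); cs=lambda u,v:((u+.5)/3-.5+170,(v+.5)/3-.5+210)
H=[onz(K,T,ct(*p),.012) for p in((98,155),(397,211),(369,352),(69,298))]  # +x+y,+x-y,-x-y,-x+y
c=np.mean(H,0);y=(H[0]-H[1]+H[3]-H[2]);x=H[0]+H[1]-H[2]-H[3]
print("nest",c,"yaw",np.degrees(np.arctan2(-y[0],y[1])),np.degrees(np.arctan2(x[1],x[0])))
for nm,a,b in(("pin+",(172,207),(151,410)),("pin-",(270,296),(293,383)),("Lgrip",None,None)):
    if a:
        p,e=tri([ray(K,T,ct(*a)),ray(Ks,Ts,cs(*b))]);print(nm,p,e, onz(K,T,ct(*a),.063))
for c_ in "orange",:
    for b in blobs(D["top"]["image"],c_): print("clamp top",onz(K,T,b[1],.105))
for nm,a,b in(("hole+",(574,98),(306,121)),("hole-",(689,160),(409,112))):
    p,e=tri([ray(K,T,ct(*a)),ray(Ks,Ts,cs(*b))]);print(nm,p,e)
p,e=tri([ray(K,T,ct(632,138)),ray(Ks,Ts,(293.8,242.6))]);print("grip top~",p,e)
for nm,a,z in(("stop",(738,325),.06),("colhead",(207,80),.205)):print(nm,onz(K,T,ct(*a),z))
# stand outer corners top of walls
print([onz(K,T,ct(*a),.09)[:2].round(3) for a in((523,52),(732,46))],[onz(K,T,ct(*a),.0)[:2].round(3) for a in((527,203),(730,205))])
E
```

```text
nest [0.46774879 0.29245405 0.012     ] yaw -12.086104939600336 -12.266153683159418
pin+ [0.49927994 0.32350231 0.05932086] [np.float64(0.0008874230503802573), np.float64(0.0008874230503803576)] [0.49830854 0.32214179 0.063     ]
pin- [0.4378942  0.25930473 0.05820761] [np.float64(0.0006804229115251547), np.float64(0.0006804229115251936)] [0.43723799 0.25805539 0.063     ]
clamp top [0.48599356 0.37816207 0.105     ]
clamp top [0.44744077 0.20331393 0.105     ]
hole+ [0.56265216 0.05278166 0.07859271] [np.float64(0.000991912256263853), np.float64(0.000991912256264075)]
hole- [ 0.52119147 -0.02254231  0.05349527] [np.float64(0.000938125437137729), np.float64(0.0009381254371377546)]
grip top~ [0.53260302 0.01414136 0.08541353] [np.float64(0.0010749534807912514), np.float64(0.0010749534807912692)]
stop [ 0.40876781 -0.05214133  0.06      ]
colhead [0.56534261 0.26676774 0.205     ]
[array([0.592, 0.085]), array([ 0.592, -0.053])] [array([0.498, 0.09 ]), array([ 0.492, -0.052])]
```

Checks:
- The hole spacing measures 89.5 mm against 90 mm, and the slope matches.
- The clamp axes are 179 mm apart against 180 mm, and the nest centre agrees three ways at about (0.468, 0.291) with yaw −12.2°.

Setting out.

>>> move_arm(
  deltas=[
    {"linear": [0.8,-0.51,-0.12],"turn": [0,0,0],"claw": 0},
    {"linear": [0.8,-0.51,-0.12],"turn": [0,0,0],"claw": 0},
    {"linear": [0.8,-0.51,-0.12],"turn": [0,0,0],"claw": 0},
    {"linear": [0.8,-0.51,-0.12],"turn": [0,0,0],"claw": 0},
    {"linear": [0.8,-0.51,-0.12],"turn": [0,0,0],"claw": 0},
    {"linear": [0.8,-0.51,-0.12],"turn": [0,0,0],"claw": 0},
    {"linear": [0.8,-0.51,-0.12],"turn": [0,0,0],"claw": 0},
    {"linear": [0.8,-0.51,-0.12],"turn": [0,0,0],"claw": 0},
    {"linear": [0.8,-0.51,-0.12],"turn": [0,0,0],"claw": 0},
    {"linear": [0.8,-0.51,-0.12],"turn": [0,0,0],"claw": 0},
    {"linear": [0.8,-0.51,-0.12],"turn": [0,0,0],"claw": 0},
    {"linear": [0.8,-0.51,-0.12],"turn": [0,0,0],"claw": 0},
    {"linear": [0.8,-0.51,-0.12],"turn": [0,0,0],"claw": 0},
    {"linear": [0.8,-0.51,-0.12],"turn": [0,0,0],"claw": 0},
    {"linear": [0.8,-0.51,-0.12],"turn": [0,0,0],"claw": 0},
    {"linear": [0.8,-0.51,-0.12],"turn": [0,0,0],"claw": 0},
  ],
)

```text
time: 1.48
position: [0.5217, -0.1982, 0.3021]
tool_rot: [3.064, 0.696, -0.001]
ft_force: [0.5, -0.4, -0.9]
grip_width: 1.002
```

>>> move_arm(
  deltas=[
    {"linear": [0,0,0],"turn": [0,0,-1],"claw": 0},
    {"linear": [0,0,0],"turn": [0,0,-1],"claw": 0},
    {"linear": [0,0,0],"turn": [0,0,-1],"claw": 0},
    {"linear": [0,0,0],"turn": [0,0,-1],"claw": 0},
    {"linear": [0,0,0],"turn": [0,0,-1],"claw": 0},
    {"linear": [0,0,0],"turn": [0,0,-1],"claw": 0},
    {"linear": [0,0,0],"turn": [0,0,-1],"claw": 0},
    {"linear": [0,0,0],"turn": [0,0,-1],"claw": 0},
    {"linear": [0,0,0],"turn": [0,0,-1],"claw": 0},
    {"linear": [0,0,0],"turn": [0,0,-1],"claw": 0},
    {"linear": [0,0,0],"turn": [0,0,-1],"claw": 0},
    {"linear": [0,0,0],"turn": [0,0,-1],"claw": 0},
    {"linear": [0,0,0],"turn": [0,0,-1],"claw": 0},
    {"linear": [0,0,0],"turn": [0,0,-1],"claw": 0},
    {"linear": [0,0,0],"turn": [0,0,-1],"claw": 0},
    {"linear": [0,0,0],"turn": [0,0,-1],"claw": 0},
    {"linear": [0,0,0],"turn": [0,0,-1],"claw": 0},
    {"linear": [0,0,0],"turn": [0,0,-1],"claw": 0},
  ],
)

```text
time: 2.98
position: [0.5212, -0.1995, 0.3018]
tool_rot: [-2.065, -2.367, 0.0]
ft_force: [0.5, -0.6, -0.2]
grip_width: 0.998
```

>>> move_arm(
  deltas=[
    {"linear": [0,0,0],"turn": [0,0,-1],"claw": 0},
    {"linear": [0,0,0],"turn": [0,0,-1],"claw": 0},
    {"linear": [0,0,0],"turn": [0,0,-1],"claw": 0},
    {"linear": [0,0,0],"turn": [0,0,-1],"claw": 0},
    {"linear": [0,0,0],"turn": [0,0,-1],"claw": 0},
    {"linear": [0,0,0],"turn": [0,0,-1],"claw": 0},
    {"linear": [0,0,0],"turn": [0,0,-1],"claw": 0},
  ],
)

```text
time: 3.57
position: [0.5211, -0.1995, 0.3018]
tool_rot: [-1.431, -2.796, 0.0]
ft_force: [-0.9, -0.3, 0.4]
grip_width: 1.001
```

>>> move_arm(
  deltas=[
    {"linear": [0.88,0.42,0.12],"turn": [0,0,0],"claw": 0},
    {"linear": [0.88,0.42,0.12],"turn": [0,0,0],"claw": 0},
    {"linear": [0.88,0.42,0.12],"turn": [0,0,0],"claw": 0},
    {"linear": [0.88,0.42,0.12],"turn": [0,0,0],"claw": 0},
    {"linear": [0.88,0.42,0.12],"turn": [0,0,0],"claw": 0},
    {"linear": [0.88,0.42,0.12],"turn": [0,0,0],"claw": 0},
    {"linear": [0.88,0.42,0.12],"turn": [0,0,0],"claw": 0},
    {"linear": [0.88,0.42,0.12],"turn": [0,0,0],"claw": 0},
    {"linear": [0.88,0.42,0.12],"turn": [0,0,0],"claw": 0},
    {"linear": [0.88,0.42,0.12],"turn": [0,0,0],"claw": 0},
    {"linear": [0.88,0.42,0.12],"turn": [0,0,0],"claw": 0},
    {"linear": [0.88,0.42,0.12],"turn": [0,0,0],"claw": 0},
    {"linear": [0.88,0.42,0.12],"turn": [0,0,0],"claw": 0},
    {"linear": [0.88,0.42,0.12],"turn": [0,0,0],"claw": 0},
    {"linear": [0,0,0],"turn": [0,0,0],"claw": 0},
  ],
)

```text
time: 4.82
position: [0.4468, 0.2102, 0.2514]
tool_rot: [-1.422, -2.799, -0.003]
ft_force: [-0.5, -0.6, 0.3]
grip_width: 1.0
```

```bash
cat >> h.py <<'E'
def state(pr=True):
    from bench import ctrl
    s=ctrl.get_state();T=np.eye(4);T[:3,:3]=R.from_rotvec(s["tool_rot"]).as_matrix();T[:3,3]=s["position"]
    if pr: print("t",round(s["time"],2),"pos",s["position"].round(4),"xyaw",np.degrees(np.arctan2(T[1,0],T[0,0])).round(2),"zdir",T[:3,2].round(3),"F",s["ft_force"].round(1),"w",round(s["grip_width"]*87,1),"j",s["joint_positions"].round(2))
    return T
def wrist(name):
    from bench import cams
    T=state();d=cams.get_image("wrist");cv2.imwrite(f"pics/{name}.png",d["image"][:,:,::-1])
    return d["image"],d["K"],T@d["tool_from_camera"],T
def shift(T,p):   # tool-frame delta, in full scale units
    return (T[:3,:3].T@(np.array(p)-T[:3,3])/.03).round(2)
E
cat > look.py <<'E'
import sys
from h import *
im,K,C,T=wrist(sys.argv[1])
for c in sys.argv[2].split(","):
    h=cv2.cvtColor(im,cv2.COLOR_RGB2HSV);m=cv2.inRange(h,*map(np.array,RNG[c]))
    for b in blobs(im,c,200):
        (u,v),(w,l),a=b[2]
        bx=[onz(K,C,q,float(sys.argv[3])) for q in cv2.boxPoints(b[2])]
        e=[bx[1]-bx[0],bx[2]-bx[1]];L=max(e,key=np.linalg.norm)
        print(c,b[0],b[1],"rect",np.round((u,v,w,l,a),1),"at z:",onz(K,C,(u,v),float(sys.argv[3])).round(4),"sides",[round(float(np.linalg.norm(q))*1000,1) for q in e],"yaw",np.degrees(np.arctan2(L[1],L[0])).round(1))
E
python3 look.py w1 orange .105
```

```text
t 4.82 pos [0.4468 0.2102 0.2514] xyaw 126.13 zdir [-0.001  0.003 -1.   ] F [-0.5 -0.6  0.3] w 87.0 j [ 0.4   0.02 -0.89  1.79  0.01  1.34  0.14]
orange 920 [536.6  53. ] rect [536.7  53.1  17.1  55.7  71.6] at z: [0.4862 0.3795 0.105 ] sides [32.5, 10.3] yaw 53.8
```

View pics/w1.png

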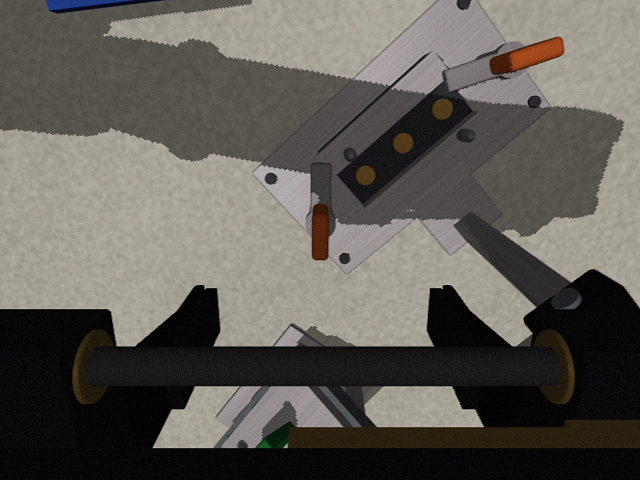

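The wrist view shows the right clamp grip at (320,232), with its arm pointing straight up the image. The tool is already aligned with it, but it lies in shadow. The left grip is at (537,53), and the column head is at lower right, about (590,295).

```bash
sed -i 's/(5,180,120)/(4,180,50)/' h.py; python3 look.py w2 orange .105
```

```text
t 4.87 pos [0.448  0.207  0.2515] xyaw 125.98 zdir [-0.001  0.001 -1.   ] F [ 1.2 -0.5 -0.5] w 87.3 j [ 0.4   0.02 -0.89  1.79  0.01  1.34  0.14]
orange 1412 [529.4  49.5] rect [529.1  49.8  19.3  77.5  71.6] at z: [0.4826 0.3744 0.105 ] sides [45.1, 11.6] yaw 53.6
orange 837 [321.5 227.5] rect [321.5 227.   54.   15.   90. ] at z: [0.4456 0.208  0.105 ] sides [10.2, 38.8] yaw -53.8
```

>>> move_arm(
  deltas=[
    {"linear": [-0.07,-0.05,0.86],"turn": [0,0,0],"claw": 0.5},
    {"linear": [0,0,0.86],"turn": [0,0,0],"claw": 0.5},
    {"linear": [0,0,0.86],"turn": [0,0,0],"claw": 0.5},
    {"linear": [0,0,0.86],"turn": [0,0,0],"claw": 0.5},
    {"linear": [0,0,0.86],"turn": [0,0,0],"claw": 0.5},
    {"linear": [0,0,0.86],"turn": [0,0,0],"claw": 0.5},
    {"linear": [0,0,0],"turn": [0,0,0],"claw": 1},
    {"linear": [0,0,0],"turn": [0,0,0],"claw": 1},
    {"linear": [0,0,0],"turn": [0,0,0],"claw": 1},
    {"linear": [0,0,0],"turn": [0,0,0],"claw": 1},
    {"linear": [0,0,0],"turn": [0,0,0],"claw": 1},
    {"linear": [0,0,0],"turn": [0,0,0],"claw": 1},
  ],
  grip_force=15,
)

```text
time: 5.92
position: [0.4505, 0.2012, 0.0982]
tool_rot: [1.435, 2.792, 0.002]
ft_force: [-0.5, 0.2, -0.5]
grip_width: 0.166
```

>>> move_arm(
  deltas=[
    {"linear": [0,0,0],"turn": [0,0,-1],"claw": 1},
    {"linear": [0,0,0],"turn": [0,0,-1],"claw": 1},
    {"linear": [0,0,0],"turn": [0,0,-1],"claw": 1},
    {"linear": [0,0,0],"turn": [0,0,-1],"claw": 1},
    {"linear": [0,0,0],"turn": [0,0,-1],"claw": 1},
    {"linear": [0,0,0],"turn": [0,0,-1],"claw": 1},
    {"linear": [0,0,0],"turn": [0,0,-1],"claw": 1},
    {"linear": [0,0,0],"turn": [0,0,-1],"claw": 1},
    {"linear": [0,0,0],"turn": [0,0,-1],"claw": 1},
    {"linear": [0,0,0],"turn": [0,0,-1],"claw": 1},
    {"linear": [0,0,0],"turn": [0,0,0],"claw": 1},
    {"linear": [0,0,0],"turn": [0,0,0],"claw": 1},
  ],
)

```text
time: 6.92
position: [0.4515, 0.2027, 0.0981]
tool_rot: [0.392, 3.113, 0.006]
ft_force: [3.1, 3.3, -2.7]
grip_width: 0.137
```

```bash
python3 -c "
from h import *
state()"
```

```text
t 6.92 pos [0.4515 0.2027 0.0981] xyaw 165.64 zdir [ 0.005  0.003 -1.   ] F [ 3.1  3.3 -2.7] w 11.9 j [ 0.43  0.23 -0.98  1.98  0.23  1.04  0.67]
```

>>> move_arm(
  deltas=[
    {"linear": [0,0,0],"turn": [0,0,0],"claw": 0.5},
    {"linear": [0,0,0],"turn": [0,0,0],"claw": 0.5},
    {"linear": [0,0,-1],"turn": [0,0,0],"claw": 0.5},
    {"linear": [0,0,-1],"turn": [0,0,0],"claw": 0.5},
    {"linear": [0,0,-1],"turn": [0,0,0],"claw": 0.5},
    {"linear": [0,0,-1],"turn": [0,0,0],"claw": 0.5},
    {"linear": [0,0,-1],"turn": [0,0,0],"claw": 0.5},
    {"linear": [0,0,0],"turn": [0,0,-1],"claw": 0.5},
    {"linear": [0,0,0],"turn": [0,0,-1],"claw": 0.5},
    {"linear": [0,0,0],"turn": [0,0,-1],"claw": 0.5},
    {"linear": [0,0,0],"turn": [0,0,-1],"claw": 0.5},
    {"linear": [0,0,0],"turn": [0,0,-1],"claw": 0.5},
    {"linear": [0,0,0],"turn": [0,0,-1],"claw": 0.5},
    {"linear": [0,0,0],"turn": [0,0,-1],"claw": 0.5},
    {"linear": [0,0,0],"turn": [0,0,-1],"claw": 0.5},
    {"linear": [0,0,0],"turn": [0,0,-1],"claw": 0.5},
  ],
)

```text
time: 8.25
position: [0.4493, 0.2008, 0.247]
tool_rot: [0.594, -3.084, 0.001]
ft_force: [-0.1, 0.1, 0.9]
grip_width: 0.497
```

>>> move_arm(
  deltas=[
    {"linear": [0,0,0],"turn": [0,0,-1],"claw": 0.5},
    {"linear": [0,0,0],"turn": [0,0,-1],"claw": 0.5},
    {"linear": [0,0,0],"turn": [0,0,-1],"claw": 0.5},
    {"linear": [0,0,0],"turn": [0,0,-1],"claw": 0.5},
    {"linear": [0,0,0],"turn": [0,0,-1],"claw": 0.5},
    {"linear": [0,0,0],"turn": [0,0,-1],"claw": 0.5},
    {"linear": [0,0,0],"turn": [0,0,-1],"claw": 0.5},
    {"linear": [0,0,0],"turn": [0,0,-1],"claw": 0.5},
    {"linear": [-0.91,0.43,0],"turn": [0,0,0],"claw": 0.5},
    {"linear": [-0.91,0.43,0],"turn": [0,0,0],"claw": 0.5},
    {"linear": [-0.91,0.43,0],"turn": [0,0,0],"claw": 0.5},
    {"linear": [-0.91,0.43,0],"turn": [0,0,0],"claw": 0.5},
    {"linear": [-0.91,0.43,0],"turn": [0,0,0],"claw": 0.5},
    {"linear": [-0.91,0.43,0],"turn": [0,0,0],"claw": 0.5},
    {"linear": [0,0,0],"turn": [0,0,0],"claw": 0.5},
    {"linear": [0,0,0],"turn": [0,0,0],"claw": 0.5},
  ],
)

```text
time: 9.58
position: [0.4831, 0.3808, 0.2464]
tool_rot: [1.421, -2.8, -0.002]
ft_force: [0.4, 0.1, 0.0]
grip_width: 0.501
```

```bash
python3 look.py w3 orange .105
```

```text
t 9.58 pos [0.4831 0.3808 0.2464] xyaw -126.16 zdir [-0.002  0.    -1.   ] F [0.4 0.1 0. ] w 43.6 j [ 0.09  0.43 -1.05  1.51  0.37  1.42  1.53]
orange 876 [315.5 225.5] rect [315.5 225.   56.   15.   90. ] at z: [0.484  0.3763 0.105 ] sides [10.0, 39.4] yaw 53.8
```

>>> move_arm(
  deltas=[
    {"linear": [0,-0.11,0],"turn": [0,0,0],"claw": 0.5},
    {"linear": [0,0,1],"turn": [0,0,0],"claw": 0.5},
    {"linear": [0,0,1],"turn": [0,0,0],"claw": 0.5},
    {"linear": [0,0,1],"turn": [0,0,0],"claw": 0.5},
    {"linear": [0,0,1],"turn": [0,0,0],"claw": 0.5},
    {"linear": [0,0,1],"turn": [0,0,0],"claw": 0.5},
    {"linear": [0,0,0],"turn": [0,0,0],"claw": 1},
    {"linear": [0,0,0],"turn": [0,0,0],"claw": 1},
    {"linear": [0,0,0],"turn": [0,0,0],"claw": 1},
    {"linear": [0,0,0],"turn": [0,0,0],"claw": 1},
    {"linear": [0,0,0],"turn": [0,0,0],"claw": 1},
    {"linear": [0,0,0],"turn": [0,0,0],"claw": 1},
    {"linear": [0,0,0],"turn": [0,0,0],"claw": 1},
  ],
  grip_force=15,
)

```text
time: 10.72
position: [0.4871, 0.3784, 0.0989]
tool_rot: [-1.417, 2.802, 0.002]
ft_force: [-1.9, 0.4, 7.0]
grip_width: 0.138
```

>>> move_arm(
  deltas=[
    {"linear": [0,0,0],"turn": [0,0,1],"claw": 1},
    {"linear": [0,0,0],"turn": [0,0,1],"claw": 1},
    {"linear": [0,0,0],"turn": [0,0,1],"claw": 1},
    {"linear": [0,0,0],"turn": [0,0,1],"claw": 1},
    {"linear": [0,0,0],"turn": [0,0,1],"claw": 1},
    {"linear": [0,0,0],"turn": [0,0,1],"claw": 1},
    {"linear": [0,0,0],"turn": [0,0,1],"claw": 1},
    {"linear": [0,0,0],"turn": [0,0,1],"claw": 1},
    {"linear": [0,0,0],"turn": [0,0,1],"claw": 1},
    {"linear": [0,0,0],"turn": [0,0,1],"claw": 1},
    {"linear": [0,0,0],"turn": [0,0,1],"claw": 1},
    {"linear": [0,0,0],"turn": [0,0,1],"claw": 1},
    {"linear": [0,0,0],"turn": [0,0,1],"claw": 1},
    {"linear": [0,0,0],"turn": [0,0,1],"claw": 1},
    {"linear": [0,0,0],"turn": [0,0,1],"claw": 1},
    {"linear": [0,0,0],"turn": [0,0,1],"claw": 1},
    {"linear": [0,0,0],"turn": [0,0,0.5],"claw": 1},
    {"linear": [0,0,0],"turn": [0,0,0],"claw": 1},
    {"linear": [0,0,0],"turn": [0,0,0],"claw": 1},
  ],
)

```text
time: 12.3
position: [0.4867, 0.3794, 0.0989]
tool_rot: [0.336, 3.122, 0.005]
ft_force: [-3.1, 2.2, 6.4]
grip_width: 0.138
```

```bash
python3 -c "
from h import *
state()"
```

```text
t 12.3 pos [0.4867 0.3794 0.0989] xyaw 167.72 zdir [ 0.001  0.003 -1.   ] F [-3.1  2.2  6.4] w 12.0 j [-0.11  0.46 -0.75  1.68  0.34  1.13  0.4 ]
```

>>> move_arm(
  deltas=[
    {"linear": [0,0,0],"turn": [0,0,0],"claw": 0.3},
    {"linear": [0,0,0],"turn": [0,0,0],"claw": 0.3},
    {"linear": [0,0,-1],"turn": [0,0,0],"claw": 0.3},
    {"linear": [0,0,-1],"turn": [0,0,0],"claw": 0.3},
    {"linear": [0,0,-1],"turn": [0,0,0],"claw": 0.3},
    {"linear": [0,0,-1],"turn": [0,0,0],"claw": 0.3},
    {"linear": [0,0,-1],"turn": [0,0,0],"claw": 0.3},
    {"linear": [0,0,0],"turn": [0,0,-0.97],"claw": 0.3},
    {"linear": [0,0,0],"turn": [0,0,-0.97],"claw": 0.3},
    {"linear": [0,0,0],"turn": [0,0,-0.97],"claw": 0.3},
  ],
)

```text
time: 13.13
position: [0.4878, 0.3763, 0.2474]
tool_rot: [0.016, 3.14, -0.001]
ft_force: [-0.3, 0.5, -0.3]
grip_width: 0.69
```

>>> move_arm(
  deltas=[
    {"linear": [0.04,-0.93,0],"turn": [0,0,0],"claw": 0.3},
    {"linear": [0.04,-0.93,0],"turn": [0,0,0],"claw": 0.3},
    {"linear": [0.04,-0.93,0],"turn": [0,0,0],"claw": 0.3},
    {"linear": [0.04,-0.93,0],"turn": [0,0,0],"claw": 0.3},
    {"linear": [0.04,-0.93,0],"turn": [0,0,0],"claw": 0.3},
    {"linear": [0.04,-0.93,0],"turn": [0,0,0],"claw": 0.3},
    {"linear": [0.04,-0.93,0],"turn": [0,0,0],"claw": 0.3},
    {"linear": [0.04,-0.93,0],"turn": [0,0,0],"claw": 0.3},
    {"linear": [0.04,-0.93,0],"turn": [0,0,0],"claw": 0.3},
    {"linear": [0.04,-0.93,0],"turn": [0,0,0],"claw": 0.3},
    {"linear": [0.04,-0.93,0],"turn": [0,0,0],"claw": 0.3},
    {"linear": [0.04,-0.93,0],"turn": [0,0,0],"claw": 0.3},
    {"linear": [0.04,-0.93,0],"turn": [0,0,0],"claw": 0.3},
  ],
)

```text
time: 14.22
position: [0.4662, 0.0124, 0.2469]
tool_rot: [-0.022, -3.141, 0.002]
ft_force: [-0.5, 1.3, 0.5]
grip_width: 0.703
```

>>> move_arm(
  deltas=[
    {"linear": [0,0,0],"turn": [0,-1,0],"claw": 0.3},
    {"linear": [0,0,0],"turn": [0,-1,0],"claw": 0.3},
    {"linear": [0,0,0],"turn": [0,-1,0],"claw": 0.3},
    {"linear": [0,0,0],"turn": [0,-1,0],"claw": 0.3},
    {"linear": [0,0,0],"turn": [0,-1,0],"claw": 0.3},
    {"linear": [0,0,0],"turn": [0,-1,0],"claw": 0.3},
    {"linear": [0,0,0],"turn": [0,-1,0],"claw": 0.3},
    {"linear": [0,0,0],"turn": [0,-1,0],"claw": 0.3},
    {"linear": [0,0,0],"turn": [0,0,0],"claw": 0.3},
    {"linear": [0,0,0],"turn": [0,0,0],"claw": 0.3},
  ],
)

```text
time: 15.05
position: [0.5009, 0.0145, 0.2391]
tool_rot: [0.018, 2.699, -0.017]
ft_force: [-0.8, 0.3, -0.2]
grip_width: 0.703
```

```bash
python3 look.py w4 green .10
```

```text
t 15.05 pos [0.5009 0.0145 0.2391] xyaw 179.35 zdir [ 0.428 -0.015 -0.904] F [-0.8  0.3 -0.2] w 61.2 j [ 0.06 -0.3  -0.16  2.15  0.01  0.85  1.45]
green 1199 [325.2 169.4] rect [325.  169.5  17.   68.   90. ] at z: [0.5192 0.0153 0.1   ] sides [42.5, 12.8] yaw 89.4
green 6072 [320. 408.] rect [316.5 407.8  58.6 241.1  84.7] at z: [0.8412 0.0011 0.1   ] sides [255.5, 134.8] yaw 100.1
```

View pics/w4.png

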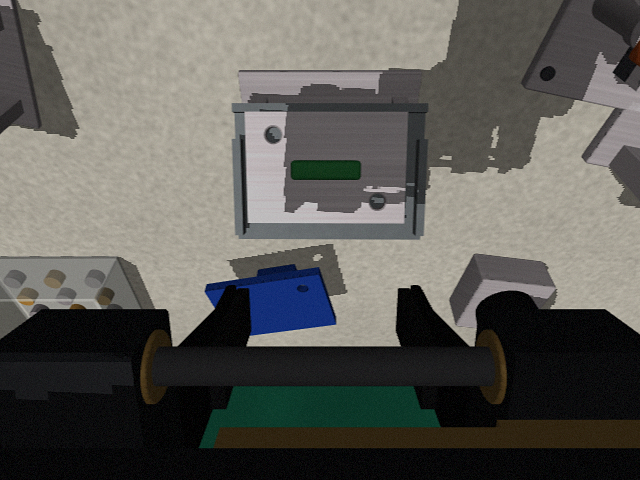

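The arm met the joint 2 limit, so the tilt stopped at 25°. The picture shows the green grip at (325,169), centred within about 1 mm of my estimate, with holes at (273,134) and (377,201). I'll move forward and lower, then finish the tilt there.

>>> move_arm(
  deltas=[
    {"linear": [0.3,0,0.68],"turn": [0,0,0],"claw": 0.3},
    {"linear": [0.3,0,0.68],"turn": [0,0,0],"claw": 0.3},
    {"linear": [0.3,0,0.68],"turn": [0,0,0],"claw": 0.3},
    {"linear": [0.3,0,0.4],"turn": [0,-0.8,0],"claw": 0.3},
    {"linear": [0,0,0],"turn": [0,-0.8,0],"claw": 0.3},
    {"linear": [0,0,0],"turn": [0,0,0],"claw": 0.3},
  ],
)

```text
time: 15.6
position: [0.4982, 0.0113, 0.1555]
tool_rot: [0.023, 2.589, -0.02]
ft_force: [0.3, -1.0, -1.1]
grip_width: 0.703
```

```bash
cat > to.py <<'E'
import sys
from h import *
T=state();G=np.array([.530,.0151,.0851]);n=R.from_euler("z",-.9,degrees=True).apply([-.531,0,.847])
cx=R.from_euler("z",-.9,degrees=True).apply([.847,0,.531]);W=np.c_[-cx,np.cross(-n,-cx),-n]
print("turn units",(R.from_matrix(T[:3,:3].T@W).as_rotvec()*180/np.pi/4).round(2))
for s in map(float,sys.argv[1:]): print(s,"TCP",(G+s*n).round(4),"units",shift(T,G+s*n))
E
python3 to.py .05 .007
```

```text
t 15.6 pos [0.4982 0.0113 0.1555] xyaw 179.18 zdir [ 0.524 -0.019 -0.851] F [ 0.3 -1.  -1.1] w 61.1 j [ 0.08 -0.29 -0.19  2.36  0.06  0.52  1.39]
turn units [-0.16 -0.11  0.02]
0.05 TCP [0.5035 0.0155 0.1274] units [0.34 0.15 0.89]
0.007 TCP [0.5263 0.0152 0.091 ] units [0.33 0.17 2.32]
```

>>> move_arm(
  deltas=[
    {"linear": [0.17,0.08,0.45],"turn": [-0.16,-0.11,0],"claw": 0.3},
    {"linear": [0.17,0.08,0.45],"turn": [0,0,0],"claw": 0.3},
    {"linear": [0,0,0],"turn": [0,0,0],"claw": 0.3},
    {"linear": [0,0,0],"turn": [0,0,0],"claw": 0.3},
  ],
)

```text
time: 15.93
position: [0.5073, 0.0171, 0.1306]
tool_rot: [0.017, 2.578, -0.004]
ft_force: [0.8, -0.0, -0.2]
grip_width: 0.697
```

```bash
python3 to.py .05 .009
```

```text
t 15.93 pos [0.5073 0.0171 0.1306] xyaw 179.23 zdir [ 0.534 -0.006 -0.845] F [ 0.8 -0.  -0.2] w 60.7 j [ 0.08 -0.23 -0.2   2.38  0.07  0.43  1.37]
turn units [0.03 0.05 0.03]
0.05 TCP [0.5035 0.0155 0.1274] units [ 0.16 -0.06  0.02]
0.009 TCP [0.5252 0.0152 0.0927] units [ 0.17 -0.06  1.39]
```

>>> move_arm(
  deltas=[
    {"linear": [0.1,-0.05,0.15],"turn": [0,0,0],"claw": 0.3},
    {"linear": [0.05,0,0.3],"turn": [0,0,0],"claw": 0.3},
    {"linear": [0,0,0.3],"turn": [0,0,0],"claw": 0.3},
    {"linear": [0,0,0.3],"turn": [0,0,0],"claw": 0.3},
    {"linear": [0,0,0.3],"turn": [0,0,0],"claw": 0.3},
    {"linear": [0,0,0],"turn": [0,0,0],"claw": 0.3},
    {"linear": [0,0,0],"turn": [0,0,0],"claw": 0.3},
  ],
)

```text
time: 16.52
position: [0.5249, 0.0161, 0.0937]
tool_rot: [0.016, 2.577, -0.003]
ft_force: [-0.2, 0.4, 0.2]
grip_width: 0.7
```

```bash
python3 to.py .009; python3 look.py w5 green .1 | cut -c1-300; python3 -c "
import cv2;i=cv2.imread('pics/w5.png');cv2.imwrite('pics/w5c.png',i[0:360,100:560])"
```

```text
t 16.52 pos [0.5249 0.0161 0.0937] xyaw 179.29 zdir [ 0.535 -0.005 -0.845] F [-0.2  0.4  0.2] w 60.9 j [ 0.11 -0.11 -0.23  2.38  0.15  0.32  1.31]
turn units [0.04 0.06 0.04]
0.009 TCP [0.5252 0.0152 0.0927] units [ 0.01 -0.03  0.03]
t 16.52 pos [0.5249 0.0161 0.0937] xyaw 179.29 zdir [ 0.535 -0.005 -0.845] F [-0.2  0.4  0.2] w 60.9 j [ 0.11 -0.11 -0.23  2.38  0.15  0.32  1.31]
green 6498 [318.5 318.4] rect [318.5 316.5  59.  127.   90. ] at z: [0.4985 0.0162 0.1   ] sides [36.0, 36.7] yaw 5.2
```

View pics/w5c.png

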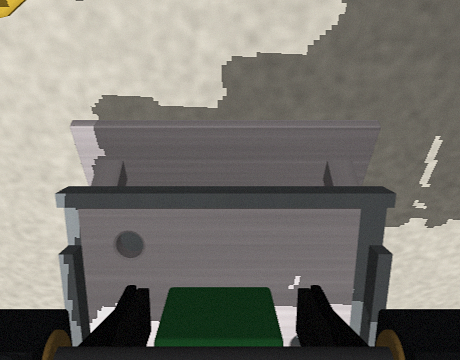

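The green grip is centred between the open fingers, at crop (220,315). Closing now.

>>> move_arm(
  deltas=[
    {"linear": [0,0,0],"turn": [0,0,0],"claw": 1},
    {"linear": [0,0,0],"turn": [0,0,0],"claw": 1},
    {"linear": [0,0,0],"turn": [0,0,0],"claw": 1},
    {"linear": [0,0,0],"turn": [0,0,0],"claw": 1},
    {"linear": [0,0,0],"turn": [0,0,0],"claw": 1},
    {"linear": [0,0,0],"turn": [0,0,0],"claw": 1},
  ],
  grip_force=45,
)

```text
time: 17.07
position: [0.5249, 0.0158, 0.094]
tool_rot: [0.016, 2.576, -0.003]
ft_force: [-4.4, -2.5, 5.6]
grip_width: 0.5
```

>>> move_arm(
  deltas=[
    {"linear": [0,0,-0.2],"turn": [0,0,0],"claw": 1},
    {"linear": [0,0,-0.2],"turn": [0,0,0],"claw": 1},
    {"linear": [0,0,-0.3],"turn": [0,0,0],"claw": 1},
    {"linear": [0,0,-0.3],"turn": [0,0,0],"claw": 1},
    {"linear": [0,0,-0.3],"turn": [0,0,0],"claw": 1},
    {"linear": [0,0,-0.2],"turn": [0,0,0],"claw": 1},
    {"linear": [0,0,0],"turn": [0,0,0],"claw": 1},
  ],
)

```text
time: 17.65
position: [0.4994, 0.0169, 0.1315]
tool_rot: [0.014, 2.578, -0.003]
ft_force: [-0.5, 0.3, -3.9]
grip_width: 0.502
```

```bash
python3 to.py .009
```

```text
t 17.65 pos [0.4994 0.0169 0.1315] xyaw 179.34 zdir [ 0.534 -0.005 -0.845] F [-0.5  0.3 -3.9] w 43.7 j [ 0.08 -0.25 -0.2   2.39  0.06  0.44  1.38]
turn units [0.05 0.05 0.05]
0.009 TCP [0.5252 0.0152 0.0927] units [-0.04 -0.05  1.55]
```

The cover is held at 43.7 mm opening, with about 4 N of weight on the tool. Next I raise it and level it.

>>> move_arm(
  deltas=[
    {"linear": [-0.27,0,-0.42],"turn": [0,0,0],"claw": 1},
    {"linear": [-0.27,0,-0.42],"turn": [0,0.6,0],"claw": 1},
    {"linear": [-0.22,0,-0.45],"turn": [0,1,0],"claw": 1},
    {"linear": [-0.22,0,-0.45],"turn": [0,1,0],"claw": 1},
    {"linear": [-0.18,0,-0.45],"turn": [0,1,0],"claw": 1},
    {"linear": [-0.15,0,-0.5],"turn": [0,1,0],"claw": 1},
    {"linear": [-0.1,0,-0.5],"turn": [0,1,0],"claw": 1},
    {"linear": [-0.05,0,-0.5],"turn": [0,1,0],"claw": 1},
    {"linear": [0,0,-0.5],"turn": [0,1,0],"claw": 1},
    {"linear": [0,0,-0.3],"turn": [0,0.45,0],"claw": 1},
    {"linear": [0,0,0],"turn": [0,0,0],"claw": 1},
  ],
)

```text
time: 18.57
position: [0.4981, 0.0168, 0.2768]
tool_rot: [0.017, 3.137, 0.003]
ft_force: [-0.1, 0.4, -2.9]
grip_width: 0.5
```

```bash
python3 -c "
from h import *
T=state();print(shift(T,[.4675,.2915,.2]),T.round(3))"
```

```text
t 18.57 pos [0.4981 0.0168 0.2768] xyaw 179.37 zdir [ 0.005  0.002 -1.   ] F [-0.1  0.4 -2.9] w 43.5 j [ 0.06 -0.01 -0.14  1.77 -0.    1.38  1.48]
[1.13 9.14 2.57] [[-1.     0.011  0.005  0.498]
 [ 0.011  1.     0.002  0.017]
 [-0.005  0.002 -1.     0.277]
 [ 0.     0.     0.     1.   ]]
```

>>> move_arm(
  deltas=[
    {"linear": [0.1,0.83,0],"turn": [0,0,0],"claw": 1},
    {"linear": [0.1,0.83,0],"turn": [0,0,0],"claw": 1},
    {"linear": [0.1,0.83,0],"turn": [0,0,0],"claw": 1},
    {"linear": [0.1,0.83,0],"turn": [0,0,0],"claw": 1},
    {"linear": [0.1,0.83,0],"turn": [0,0,0],"claw": 1},
    {"linear": [0.1,0.83,0],"turn": [0,0,0],"claw": 1},
    {"linear": [0.1,0.83,0],"turn": [0,0,0],"claw": 1},
    {"linear": [0.1,0.83,0],"turn": [0,0,0],"claw": 1},
    {"linear": [0.1,0.83,0],"turn": [0,0,0],"claw": 1},
    {"linear": [0.1,0.83,0],"turn": [0,0,0],"claw": 1},
    {"linear": [0.1,0.83,0],"turn": [0,0,0],"claw": 1},
    {"linear": [0,0,0],"turn": [0,0,0.97],"claw": 1},
    {"linear": [0,0,0],"turn": [0,0,0.97],"claw": 1},
    {"linear": [0,0,0],"turn": [0,0,0.97],"claw": 1},
    {"linear": [0,0,0.8],"turn": [0,0,0],"claw": 1},
    {"linear": [0,0,0.8],"turn": [0,0,0],"claw": 1},
    {"linear": [0,0,0.8],"turn": [0,0,0],"claw": 1},
    {"linear": [0,0,0.8],"turn": [0,0,0],"claw": 1},
    {"linear": [0,0,0],"turn": [0,0,0],"claw": 1},
    {"linear": [0,0,0],"turn": [0,0,0],"claw": 1},
  ],
)

```text
time: 20.23
position: [0.4646, 0.29, 0.1782]
tool_rot: [-0.336, -3.123, 0.001]
ft_force: [0.1, -0.3, -3.6]
grip_width: 0.503
```

```bash
python3 - <<'E'
from h import *
from bench import cams
im,K,C,T=wrist("w6")
print(T.round(4)); 
t=cams.get_image("top");s=cams.get_image("side")
for n,d in(("top1",t),("side1",s)):np.savez(n+".npz",**d)
np.savez("w6.npz",image=im,K=K,C=C,T=T)
a=cv2.resize(t["image"][190:310,130:270],None,fx=2.8,fy=2.8,interpolation=cv2.INTER_CUBIC)
b=cv2.resize(s["image"][260:420,160:330],None,fx=2.1,fy=2.1,interpolation=cv2.INTER_CUBIC)
w=im[0:240]
c=np.zeros((576+0,752,3),np.uint8)
c[:336,:392]=a;c[:336,392:392+357]=b;c[336:576,:640]=w
cv2.imwrite("pics/m1.png",c[:,:,::-1])
E
```

```text
t 20.23 pos [0.4646 0.29   0.1782] xyaw 167.73 zdir [-0.001 -0.001 -1.   ] F [ 0.1 -0.3 -3.6] w 43.8 j [-0.25  0.17 -0.39  1.78  0.07  1.2   0.69]
[[-9.772e-01  2.125e-01 -6.000e-04  4.646e-01]
 [ 2.125e-01  9.772e-01 -6.000e-04  2.900e-01]
 [ 5.000e-04 -7.000e-04 -1.000e+00  1.782e-01]
 [ 0.000e+00  0.000e+00  0.000e+00  1.000e+00]]
```

View pics/m1.png

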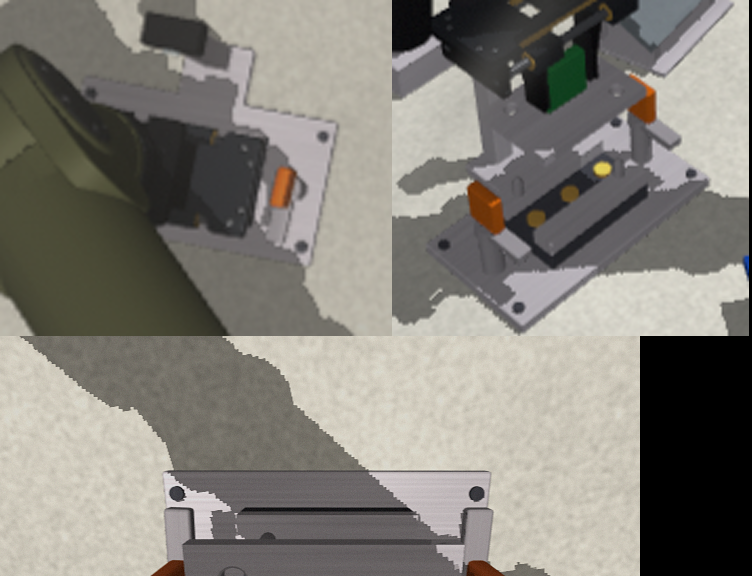

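The wrist panel (rows offset by 336) shows the nest's near corner holes at (177,157) and (477,157), one pin at about (268,202) and one cover hole at about (235,237). The side panel shows the cover level above the nest and both clamps swung out.

```bash
python3 - <<'E'
from h import *
d=np.load("w6.npz");im,K,C,T=d["image"],d["K"],d["C"],d["T"]
g=cv2.cvtColor(im,cv2.COLOR_RGB2GRAY)
def dark(u,v,r=13):
    p=g[v-r:v+r+1,u-r:u+r+1];m=(p<(int(p.min())+np.median(p))/2).astype(np.uint8)
    n,l,s,c=cv2.connectedComponentsWithStats(m);i=1+np.argmax(s[1:,4]);return c[i]+[u-r,v-r],s[i,4]
A,B=dark(177,157),dark(477,157);print(A,B)
a,b=onz(K,C,A[0],.012),onz(K,C,B[0],.012)
y=(b-a);print("base holes",a,b,"dist",np.linalg.norm(y),"yaw",np.degrees(np.arctan2(-y[0],y[1])))
# base hole offset along x from nest centre from top view
D=np.load("top0.npz");ct=lambda u,v:((u+.5)/3.6-.5+135,(v+.5)/3.6-.5+180)
H=[onz(D["K"],D["world_from_camera"],ct(*p),.012) for p in((98,155),(397,211),(369,352),(69,298))]
print("hole rect",np.linalg.norm(H[0]-H[1]),np.linalg.norm(H[3]-H[2]),np.linalg.norm(H[0]-H[3]),np.linalg.norm(H[1]-H[2]))
yh=y/np.linalg.norm(y);xh=np.array([yh[1],-yh[0],0])
hx=(np.linalg.norm(H[0]-H[3])+np.linalg.norm(H[1]-H[2]))/4
for q in(hx,.050,.053):print("nest from wrist",q,((a+b)/2+xh*q).round(4))
Ti=np.linalg.inv(T)
for uv in((235,237),(235,236)):
    p=onz(K,C,uv,T[2,3]-.0315);print("cover hole in tool",(Ti@np.append(p,1))[:3].round(4),p)
print("pin at z .06",[onz(K,C,(268,v),.062).round(4) for v in(198,202)])
c=cv2.resize(im[130:260,150:500],None,fx=2.2,fy=2.2,interpolation=cv2.INTER_CUBIC);cv2.imwrite("pics/w6c.png",c[:,:,::-1])
E
```

```text
(array([176.97849462, 157.39247312]), np.int32(186)) (array([476.19662921, 157.36516854]), np.int32(178))
base holes [0.39671131 0.20019539 0.012     ] [0.44165185 0.40609056 0.012     ] dist 0.2107426767607369 yaw -12.312787709107917
hole rect 0.21049604357957383 0.20993394742902305 0.10039451137846427 0.09886545379408303
nest from wrist 0.04981499129313682 [0.4679 0.2925 0.012 ]
nest from wrist 0.05 [0.468  0.2925 0.012 ]
nest from wrist 0.053 [0.471  0.2918 0.012 ]
cover hole in tool [ 0.0299 -0.0358  0.0315] [0.42781262 0.26141619 0.14667522]
cover hole in tool [ 0.0303 -0.0357  0.0315] [0.42739198 0.26153506 0.14667522]
pin at z .06 [array([0.4297, 0.2643, 0.062 ]), array([0.4321, 0.2637, 0.062 ])]
```

View pics/w6c.png

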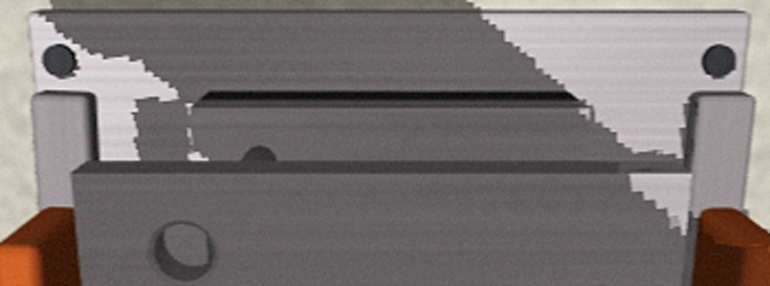

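```bash
python3 - <<'E'
from h import *
d=np.load("w6.npz");K,C,T=d["K"],d["C"],d["T"];Ti=np.linalg.inv(T)
f=lambda u,v,z:(Ti@np.append(onz(K,C,(150+(u+.5)/2.2-.5,130+(v+.5)/2.2-.5),z),1))[:3].round(4)
z=T[2,3]-.0315
print("hole (exp .024,-.038)",f(183,250,z),"corners (exp .040,+-.058)",f(73,172,z),f(690,172,z))
print("pin top bits",f(260,150,.065), "base holes tool",f(59,61,.012),f(718,61,.012))
Tn=lambda p:(Ti@np.append(p,1))[:3].round(4)
print("nest top-view in tool",Tn([.4677,.2916,.045]),"wrist",Tn([.468,.2925,.045]))
E
```

```text
hole (exp .024,-.038) [ 0.0271 -0.0368  0.0315] corners (exp .040,+-.058) [ 0.0423 -0.0563  0.0316] [0.0423 0.0583 0.0315]
pin top bits [ 0.0293 -0.0321  0.1132] base holes tool [ 0.0472 -0.1024  0.1663] [0.047  0.1086 0.1661]
nest top-view in tool [-0.0027  0.0023  0.1332] wrist [-0.0028  0.0032  0.1332]
```

Relative measurement: the cover centre is at (+2.6, +1.1) mm in the tool frame and the nest at (−2.8, +2.3 to +3.2) mm. So I shift the tool by about (−5.2, +2.2) mm and lower to just above the pins.

>>> move_arm(
  deltas=[
    {"linear": [-0.17,0.07,0],"turn": [0,0,0],"claw": 1},
    {"linear": [0,0,0.54],"turn": [0,0,0],"claw": 1},
    {"linear": [0,0,0.54],"turn": [0,0,0],"claw": 1},
    {"linear": [0,0,0.54],"turn": [0,0,0],"claw": 1},
    {"linear": [0,0,0.5],"turn": [0,0,0],"claw": 1},
    {"linear": [0,0,0],"turn": [0,0,0],"claw": 1},
    {"linear": [0,0,0],"turn": [0,0,0],"claw": 1},
    {"linear": [0,0,0],"turn": [0,0,0],"claw": 1},
  ],
)

```text
time: 21.05
position: [0.4728, 0.2926, 0.118]
tool_rot: [0.336, 3.119, 0.005]
ft_force: [0.9, -0.2, -4.1]
grip_width: 0.505
```

```bash
python3 - <<'E'
from h import *
from bench import cams
im,K,C,T=wrist("w7");s=cams.get_image("side")["image"]
np.savez("w7.npz",image=im,K=K,C=C,T=T)
w=cv2.resize(im[130:280,150:500],None,fx=2.2,fy=2.2,interpolation=cv2.INTER_CUBIC)
b=cv2.resize(s[280:400,170:320],None,fx=2.2,fy=2.2,interpolation=cv2.INTER_CUBIC)
c=np.zeros((w.shape[0]+b.shape[0],w.shape[1],3),np.uint8);c[:w.shape[0]]=w;c[w.shape[0]:,:b.shape[1]]=b
cv2.imwrite("pics/m2.png",c[:,:,::-1]);print(c.shape)
E
```

```text
t 21.05 pos [0.4728 0.2926 0.118 ] xyaw 167.71 zdir [ 0.005  0.003 -1.   ] F [ 0.9 -0.2 -4.1] w 44.0 j [-0.26  0.24 -0.39  1.83  0.1   1.08  0.67]
(594, 770, 3)
```

View pics/m2.png

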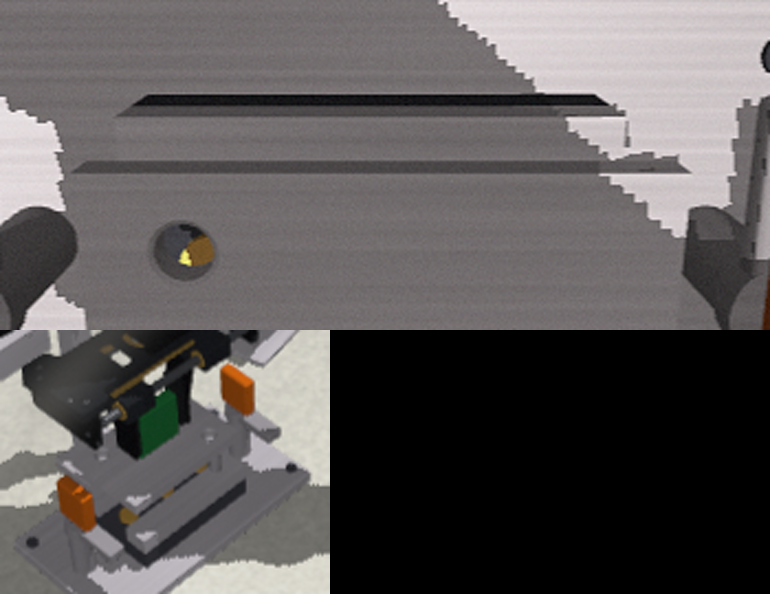

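```bash
python3 - <<'E'
from h import *
d=np.load("w7.npz");im,K,C,T=d["image"],d["K"],d["C"],d["T"];Ti=np.linalg.inv(T)
px=lambda u,v:(150+(u+.5)/2.2-.5,130+(v+.5)/2.2-.5)
f=lambda u,v,z:(Ti@np.append(onz(K,C,px(u,v),z),1))[:3].round(4)
for dz in(.0315,.0345):
    z=T[2,3]-dz
    print(dz,"hole",f(183,250,z),"corners",f(73,172,z),f(690,172,z))
print("seat near corners",f(115,117,.045),f(626,117,.045))
M=Ti@C
for h in((.0271,-.0368),):
    for c,dy in(((h[0],h[1]),0),):
        for zt in(.065,.059):print("pin pred px",zt,proj(K,C,(T@np.array([*c,T[2,3]-zt,1]))[:3]))
c=cv2.resize(im[215:275,200:270],None,fx=8,fy=8,interpolation=cv2.INTER_CUBIC)
for zt,r in((.065,.002),(.059,.005)):
    pts=[proj(K,C,(T@np.array([.0271+r*np.cos(a),-.0368+r*np.sin(a),T[2,3]-zt,1]))[:3]) for a in np.linspace(0,6.28,40)]
    cv2.polylines(c,[np.int32([((p-[200,215])+.5)*8 for p in pts])],True,(0,255,0) if r<.003 else (255,0,0),1)
c=cv2.convertScaleAbs(c,alpha=1.6)
cv2.imwrite("pics/hole.png",c[:,:,::-1])
E
```

```text
0.0315 hole [ 0.0272 -0.0368  0.0313] corners [ 0.0424 -0.0562  0.0311] [0.0423 0.0583 0.0315]
0.0345 hole [ 0.0262 -0.0374  0.0343] corners [ 0.0417 -0.0572  0.0341] [0.0415 0.0593 0.0345]
seat near corners [ 0.0454 -0.0593  0.0726] [0.0453 0.0564 0.0731]
pin pred px 0.065 [242.22182529 229.16861852]
pin pred px 0.059 [244.47718512 225.71421032]
```

View pics/hole.png

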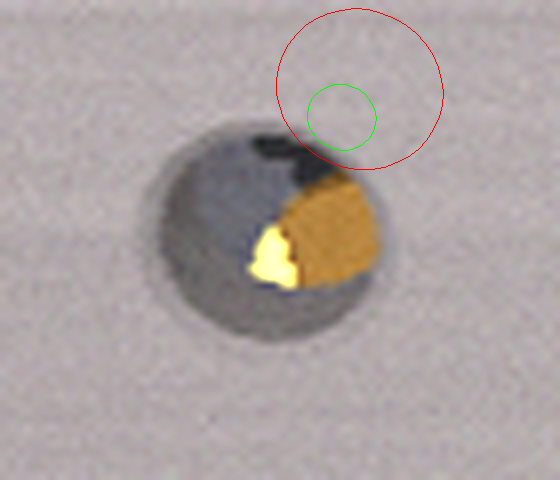

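The pin is hidden behind the plate edge, as predicted, so the hole view gives no offset. The seat's near corners measure 115.7 mm apart against 116 mm. In that one image the seat centre is at (+5.4, −1.4) mm in the tool frame and the cover at (+1.9, +0.9) mm. I'll correct by (+3.2, −2.1) mm.

>>> move_arm(
  deltas=[
    {"linear": [0.1,-0.07,0],"turn": [0,0,0],"claw": 1},
    {"linear": [0,0,0],"turn": [0,0,0],"claw": 1},
    {"linear": [0,0,0],"turn": [0,0,0],"claw": 1},
    {"linear": [0,0,0],"turn": [0,0,0],"claw": 1},
    {"linear": [0,0,0],"turn": [0,0,0],"claw": 1},
  ],
)

```text
time: 21.57
position: [0.4684, 0.2905, 0.1166]
tool_rot: [0.336, 3.121, 0.002]
ft_force: [0.5, 0.8, -3.7]
grip_width: 0.505
```

```bash
cat > rel.py <<'E'
from h import *
import sys
d=np.load("w7.npz");ref,K,C0,T0=cv2.cvtColor(d["image"],cv2.COLOR_RGB2GRAY),d["K"],d["C"],d["T"]
im,K,C,T=wrist(sys.argv[1]);g=cv2.cvtColor(im,cv2.COLOR_RGB2GRAY);Ti=np.linalg.inv(T)
px=lambda u,v:(150+(u+.5)/2.2-.5,130+(v+.5)/2.2-.5)
def match(u,v,r=14,s=16):
    x,y=map(round,px(u,v));t=ref[y-r:y+r+1,x-r:x+r+1];w=g[y-r-s:y+r+s+1,x-r-s:x+r+s+1]
    m=cv2.matchTemplate(w,t,cv2.TM_CCOEFF_NORMED);_,q,_,l=cv2.minMaxLoc(m);return np.array(l)-s,round(q,2)
for nm,uv in dict(seatL=(115,117),seatR=(626,117),seatLb=(145,97),seatRb=(605,97),plateL=(73,172),plateR=(690,172),hole=(183,250)).items():
    dl,q=match(*uv);p=np.array(px(*uv))+dl;z=.045 if nm in("seatL","seatR") else T[2,3]-.0345
    print(nm,dl,q,"tool",(Ti@np.append(onz(K,C,p,z),1))[:2].round(4) if not nm.endswith("b") else "")
E
python3 rel.py w8
```

```text
t 21.57 pos [0.4684 0.2905 0.1166] xyaw 167.72 zdir [ 0.003  0.001 -1.   ] F [ 0.5  0.8 -3.7] w 43.9 j [-0.26  0.23 -0.39  1.84  0.1   1.08  0.67]
seatL [7 7] 0.8 tool [ 0.0422 -0.0558]
seatR [6 8] 0.66 tool [0.0415 0.0593]
seatLb [5 8] 0.95 tool 
seatRb [6 8] 0.95 tool 
plateL [5 7] 0.92 tool [ 0.0387 -0.0554]
plateR [0 0] 0.91 tool [0.0416 0.0593]
hole [0 2] 0.37 tool [ 0.0253 -0.0375]
```

>>> move_arm(
  deltas=[
    {"linear": [0,0.03,0.1],"turn": [0,0,0],"claw": 1},
    {"linear": [0,0,0.1],"turn": [0,0,0],"claw": 1},
    {"linear": [0,0,0.1],"turn": [0,0,0],"claw": 1},
    {"linear": [0,0,0.1],"turn": [0,0,0],"claw": 1},
    {"linear": [0,0,0.1],"turn": [0,0,0],"claw": 1},
    {"linear": [0,0,0],"turn": [0,0,0],"claw": 1},
    {"linear": [0,0,0],"turn": [0,0,0],"claw": 1},
  ],
)

```text
time: 22.2
position: [0.4684, 0.2913, 0.1012]
tool_rot: [0.336, 3.122, 0.002]
ft_force: [0.2, 0.8, -3.5]
grip_width: 0.502
```

```bash
python3 -c "
from h import *
state()"
```

```text
t 22.2 pos [0.4684 0.2913 0.1012] xyaw 167.72 zdir [ 0.002  0.001 -1.   ] F [ 0.2  0.8 -3.5] w 43.7 j [-0.26  0.25 -0.39  1.85  0.11  1.05  0.66]
```

There is no contact force with the underside estimated at 57 mm, below the 65 mm pin tops, so the pins are in the holes. I'll keep lowering slowly.

>>> move_arm(
  deltas=[
    {"linear": [0,0,0.07],"turn": [0,0,0],"claw": 1},
    {"linear": [0,0,0.07],"turn": [0,0,0],"claw": 1},
    {"linear": [0,0,0.07],"turn": [0,0,0],"claw": 1},
    {"linear": [0,0,0.07],"turn": [0,0,0],"claw": 1},
    {"linear": [0,0,0],"turn": [0,0,0],"claw": 1},
  ],
)

```text
time: 22.62
position: [0.4684, 0.2913, 0.0926]
tool_rot: [0.336, 3.121, 0.002]
ft_force: [0.4, -0.6, -4.1]
grip_width: 0.5
```

>>> move_arm(
  deltas=[
    {"linear": [0,0,0.05],"turn": [0,0,0],"claw": 1},
    {"linear": [0,0,0.05],"turn": [0,0,0],"claw": 1},
    {"linear": [0,0,0],"turn": [0,0,0],"claw": 1},
  ],
)

```text
time: 22.87
position: [0.4684, 0.2913, 0.0897]
tool_rot: [0.336, 3.121, 0.002]
ft_force: [-0.7, -0.3, -3.9]
grip_width: 0.5
```

>>> move_arm(
  deltas=[
    {"linear": [0,0,0.05],"turn": [0,0,0],"claw": 1},
    {"linear": [0,0,0.05],"turn": [0,0,0],"claw": 1},
    {"linear": [0,0,0],"turn": [0,0,0],"claw": 1},
  ],
)

```text
time: 23.12
position: [0.4686, 0.2915, 0.0874]
tool_rot: [0.336, 3.121, 0.002]
ft_force: [-0.1, -1.2, -1.3]
grip_width: 0.498
```

>>> move_arm(
  deltas=[
    {"linear": [0,0,0.04],"turn": [0,0,0],"claw": 1},
    {"linear": [0,0,0.03],"turn": [0,0,0],"claw": 1},
    {"linear": [0,0,0],"turn": [0,0,0],"claw": 1},
    {"linear": [0,0,0],"turn": [0,0,0],"claw": 1},
  ],
)

```text
time: 23.45
position: [0.4686, 0.2916, 0.0873]
tool_rot: [0.336, 3.121, 0.002]
ft_force: [-5.6, -3.9, 11.9]
grip_width: 0.499
```

The force is 12 N with no further descent at TCP z 0.0873, so the cover is home. I'll release, rise, and check.

>>> move_arm(
  deltas=[
    {"linear": [0,0,-0.05],"turn": [0,0,0],"claw": 1},
    {"linear": [0,0,0],"turn": [0,0,0],"claw": 0.3},
    {"linear": [0,0,0],"turn": [0,0,0],"claw": 0.3},
    {"linear": [0,0,0],"turn": [0,0,0],"claw": 0.3},
    {"linear": [0,0,-0.3],"turn": [0,0,0],"claw": 0.3},
    {"linear": [0,0,-0.8],"turn": [0,0,0],"claw": 0.3},
    {"linear": [0,0,-1],"turn": [0,0,0],"claw": 0.3},
    {"linear": [0,0,-1],"turn": [0,0,0],"claw": 0.3},
    {"linear": [0,0,-1],"turn": [0,0,0],"claw": 0.3},
    {"linear": [0,0,-1],"turn": [0,0,0],"claw": 0.3},
    {"linear": [0,0,0],"turn": [0,0,0],"claw": 0.3},
    {"linear": [0,0,0],"turn": [0,0,0],"claw": 0.3},
  ],
)

```text
time: 24.45
position: [0.4692, 0.2921, 0.2423]
tool_rot: [0.335, 3.117, 0.007]
ft_force: [-0.1, -1.5, -0.3]
grip_width: 0.704
```

```bash
python3 look.py w9 green,orange .1 | sort; python3 -c "
from h import *
from bench import cams
im=cv2.cvtColor(cv2.imread('pics/w9.png'),cv2.COLOR_BGR2RGB);s=cams.get_image('side')['image']
w=im[0:330,60:600]
b=cv2.resize(s[270:400,170:320],None,fx=1.6,fy=1.6,interpolation=cv2.INTER_CUBIC)
c=np.zeros((560,540,3),np.uint8);c[:330]=w;c[340:340+b.shape[0],:b.shape[1]]=b
cv2.imwrite('pics/m3.png',c[:,:,::-1])"
```

```text
green 908 [321.3 225.5] rect [321. 226.  62.  16.   0.] at z: [0.4665 0.2929 0.1   ] sides [11.3, 42.0] yaw 77.6
orange 971 [188.9 222.7] rect [188.4 222.1  25.4  58.5   9.2] at z: [0.4445 0.2056 0.1   ] sides [41.8, 16.6] yaw 153.1
orange 989 [451.3 222.3] rect [452.  221.7  58.8  26.1  80.9] at z: [0.4827 0.3805 0.1   ] sides [17.1, 42.1] yaw 1.9
t 24.45 pos [0.4692 0.2921 0.2423] xyaw 167.73 zdir [ 0.007  0.004 -1.   ] F [-0.1 -1.5 -0.3] w 61.2 j [-0.24  0.13 -0.39  1.69  0.05  1.32  0.71]
```

View pics/m3.png

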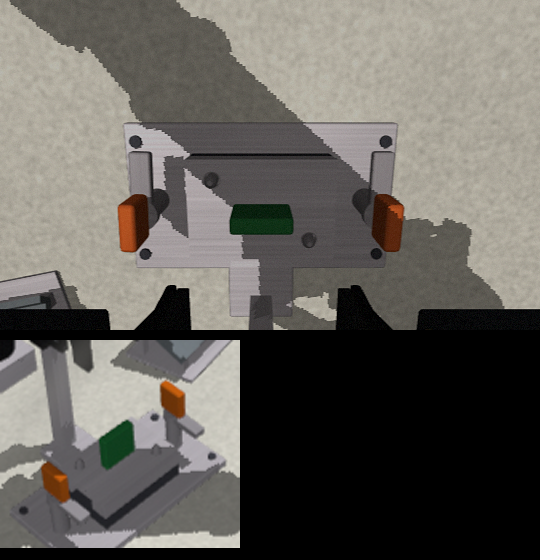

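The cover lies home: pins show through both holes at (210,180) and (308,240), and the grip yaw is 77.6° against the nest's 77.8°. Both clamps are out. Now the right clamp.

>>> move_arm(
  deltas=[
    {"linear": [0,-0.76,0],"turn": [0,0,0],"claw": 0.5},
    {"linear": [0,-0.76,0],"turn": [0,0,0],"claw": 0.5},
    {"linear": [0,-0.76,0],"turn": [0,0,0],"claw": 0.5},
    {"linear": [0,-0.76,0],"turn": [0,0,0],"claw": 0.5},
    {"linear": [0,0,0],"turn": [0,0,0],"claw": 0.5},
    {"linear": [0,0,0],"turn": [0,0,0],"claw": 0.5},
    {"linear": [0,0,0],"turn": [0,0,0],"claw": 0.5},
  ],
)

```text
time: 25.13
position: [0.4483, 0.2026, 0.2384]
tool_rot: [0.336, 3.123, 0.002]
ft_force: [-0.1, -0.0, 0.6]
grip_width: 0.501
```

```bash
python3 -c "
from h import *
T=state();print(shift(T,[.450,.203,.098]))"
```

```text
t 25.13 pos [0.4483 0.2026 0.2384] xyaw 167.73 zdir [ 0.001  0.001 -1.   ] F [-0.1 -0.   0.6] w 43.6 j [-0.14  0.   -0.33  1.83 -0.    1.31  0.88]
[-0.05  0.02  4.68]
```

>>> move_arm(
  deltas=[
    {"linear": [-0.03,0.01,0.94],"turn": [0,0,0],"claw": 0.5},
    {"linear": [0,0,0.94],"turn": [0,0,0],"claw": 0.5},
    {"linear": [0,0,0.94],"turn": [0,0,0],"claw": 0.5},
    {"linear": [0,0,0.94],"turn": [0,0,0],"claw": 0.5},
    {"linear": [0,0,0.94],"turn": [0,0,0],"claw": 0.5},
    {"linear": [0,0,0],"turn": [0,0,0],"claw": 0.5},
    {"linear": [0,0,0],"turn": [0,0,0],"claw": 1},
    {"linear": [0,0,0],"turn": [0,0,0],"claw": 1},
    {"linear": [0,0,0],"turn": [0,0,0],"claw": 1},
    {"linear": [0,0,0],"turn": [0,0,0],"claw": 1},
    {"linear": [0,0,0],"turn": [0,0,0],"claw": 1},
    {"linear": [0,0,0],"turn": [0,0,0],"claw": 1},
  ],
  grip_force=15,
)

```text
time: 26.13
position: [0.4508, 0.203, 0.0994]
tool_rot: [0.336, 3.119, 0.005]
ft_force: [0.3, 1.4, 0.9]
grip_width: 0.142
```

>>> move_arm(
  deltas=[
    {"linear": [0,0,0],"turn": [0,0,1],"claw": 1},
    {"linear": [0,0,0],"turn": [0,0,1],"claw": 1},
    {"linear": [0,0,0],"turn": [0,0,1],"claw": 1},
    {"linear": [0,0,0],"turn": [0,0,1],"claw": 1},
    {"linear": [0,0,0],"turn": [0,0,1],"claw": 1},
    {"linear": [0,0,0],"turn": [0,0,1],"claw": 1},
    {"linear": [0,0,0],"turn": [0,0,1],"claw": 1},
    {"linear": [0,0,0],"turn": [0,0,1],"claw": 1},
    {"linear": [0,0,0],"turn": [0,0,1],"claw": 1},
    {"linear": [0,0,0],"turn": [0,0,1],"claw": 1},
    {"linear": [0,0,0],"turn": [0,0,1],"claw": 1},
  ],
)

```text
time: 27.05
position: [0.4502, 0.2022, 0.0994]
tool_rot: [1.485, 2.766, 0.003]
ft_force: [-2.0, -2.5, 5.4]
grip_width: 0.138
```

>>> move_arm(
  deltas=[
    {"linear": [0,0,0],"turn": [0,0,1],"claw": 1},
    {"linear": [0,0,0],"turn": [0,0,1],"claw": 1},
    {"linear": [0,0,0],"turn": [0,0,1],"claw": 1},
    {"linear": [0,0,0],"turn": [0,0,1],"claw": 1},
    {"linear": [0,0,0],"turn": [0,0,1],"claw": 1},
    {"linear": [0,0,0],"turn": [0,0,1],"claw": 1},
    {"linear": [0,0,0],"turn": [0,0,1],"claw": 1},
    {"linear": [0,0,0],"turn": [0,0,1],"claw": 1},
    {"linear": [0,0,0],"turn": [0,0,1],"claw": 1},
    {"linear": [0,0,0],"turn": [0,0,1],"claw": 1},
    {"linear": [0,0,0],"turn": [0,0,1],"claw": 1},
    {"linear": [0,0,0],"turn": [0,0,0],"claw": 1},
    {"linear": [0,0,0],"turn": [0,0,0],"claw": 1},
  ],
)

```text
time: 28.13
position: [0.4492, 0.2019, 0.0993]
tool_rot: [2.412, 2.013, 0.001]
ft_force: [-4.7, -0.8, 8.8]
grip_width: 0.136
```

```bash
python3 -c "
from h import *
state()"
```

```text
t 28.13 pos [0.4492 0.2019 0.0993] xyaw 79.69 zdir [ 0.001 -0.    -1.   ] F [-4.7 -0.8  8.8] w 11.9 j [-0.26  0.13 -0.23  2.    0.03  1.02 -0.68]
```

>>> move_arm(
  deltas=[
    {"linear": [0,0,0],"turn": [0,0,0],"claw": 0.5},
    {"linear": [0,0,0],"turn": [0,0,0],"claw": 0.5},
    {"linear": [0,0,-1],"turn": [0,0,0],"claw": 0.5},
    {"linear": [0,0,-1],"turn": [0,0,0],"claw": 0.5},
    {"linear": [0,0,-1],"turn": [0,0,0],"claw": 0.5},
    {"linear": [0,0,-1],"turn": [0,0,0],"claw": 0.5},
    {"linear": [0,0,-1],"turn": [0,0,0],"claw": 0.5},
    {"linear": [0.86,0.02,0],"turn": [0,0,0],"claw": 0.5},
    {"linear": [0.86,0.02,0],"turn": [0,0,0],"claw": 0.5},
    {"linear": [0.86,0.02,0],"turn": [0,0,0],"claw": 0.5},
    {"linear": [0.86,0.02,0],"turn": [0,0,0],"claw": 0.5},
    {"linear": [0.86,0.02,0],"turn": [0,0,0],"claw": 0.5},
    {"linear": [0.86,0.02,0],"turn": [0,0,0],"claw": 0.5},
    {"linear": [0.86,0.02,0],"turn": [0,0,0],"claw": 0.5},
  ],
)

```text
time: 29.3
position: [0.4864, 0.3804, 0.2486]
tool_rot: [2.411, 2.013, 0.005]
ft_force: [1.3, -0.6, -0.3]
grip_width: 0.496
```

>>> move_arm(
  deltas=[
    {"linear": [0,0,0],"turn": [0,0,-1],"claw": 0.5},
    {"linear": [0,0,0],"turn": [0,0,-1],"claw": 0.5},
    {"linear": [0,0,0],"turn": [0,0,-1],"claw": 0.5},
    {"linear": [0,0,0],"turn": [0,0,-1],"claw": 0.5},
    {"linear": [0,0,0],"turn": [0,0,-1],"claw": 0.5},
    {"linear": [0,0,0],"turn": [0,0,-1],"claw": 0.5},
    {"linear": [0,0,0],"turn": [0,0,-1],"claw": 0.5},
    {"linear": [0,0,0],"turn": [0,0,-1],"claw": 0.5},
    {"linear": [0,0,0],"turn": [0,0,-1],"claw": 0.5},
    {"linear": [0,0,0],"turn": [0,0,-1],"claw": 0.5},
    {"linear": [0,0,0],"turn": [0,0,-1],"claw": 0.5},
    {"linear": [0,0,0],"turn": [0,0,-1],"claw": 0.5},
    {"linear": [0,0,0],"turn": [0,0,-1],"claw": 0.5},
    {"linear": [0,0,0],"turn": [0,0,-1],"claw": 0.5},
    {"linear": [0,0,0],"turn": [0,0,-1],"claw": 0.5},
    {"linear": [0,0,0],"turn": [0,0,-1],"claw": 0.5},
    {"linear": [0,0,0],"turn": [0,0,-1],"claw": 0.5},
    {"linear": [0,0,0],"turn": [0,0,-1],"claw": 0.5},
    {"linear": [0,0,0],"turn": [0,0,-1],"claw": 0.5},
    {"linear": [0,0,0],"turn": [0,0,-1],"claw": 0.5},
  ],
)

```text
time: 30.97
position: [0.4862, 0.3792, 0.2485]
tool_rot: [0.548, 3.091, 0.003]
ft_force: [0.1, 0.0, -0.0]
grip_width: 0.499
```

>>> move_arm(
  deltas=[
    {"linear": [0,0,0],"turn": [0,0,-1],"claw": 0.5},
    {"linear": [0,0,0],"turn": [0,0,-1],"claw": 0.5},
    {"linear": [0,0,0],"turn": [0,0,0],"claw": 0.5},
    {"linear": [0,0,0],"turn": [0,0,0],"claw": 0.5},
  ],
)

```text
time: 31.3
position: [0.4862, 0.3791, 0.2485]
tool_rot: [0.339, 3.121, 0.003]
ft_force: [0.0, -0.4, -0.8]
grip_width: 0.504
```

```bash
python3 -c "
from h import *
T=state();print(shift(T,[.4867,.379,.098]))"; python3 look.py w10 orange,green .103
```

```text
t 31.3 pos [0.4862 0.3791 0.2485] xyaw 167.6 zdir [ 0.003  0.001 -1.   ] F [ 0.  -0.4 -0.8] w 43.8 j [-0.28  0.29 -0.52  1.52  0.14  1.37  0.54]
[-0.01 -0.01  5.02]
t 31.3 pos [0.4862 0.3791 0.2485] xyaw 167.6 zdir [ 0.003  0.001 -1.   ] F [ 0.  -0.4 -0.8] w 43.8 j [-0.28  0.29 -0.52  1.52  0.14  1.37  0.54]
orange 883 [323.3 224.1] rect [323. 224.  56.  16.  90.] at z: [0.4827 0.381  0.103 ] sides [10.8, 40.0] yaw -12.2
orange 1376 [ 71.2 224.4] rect [ 73.5 224.3  26.2  71.1  87.8] at z: [0.4458 0.2134 0.103 ] sides [48.8, 18.8] yaw 79.8
green 1016 [193.6 226.3] rect [195.5 221.5  61.   27.   -0. ] at z: [0.462  0.2959 0.103 ] sides [19.3, 41.5] yaw 77.5
```

>>> move_arm(
  deltas=[
    {"linear": [0,0,1],"turn": [0,0,0],"claw": 0.5},
    {"linear": [0,0,1],"turn": [0,0,0],"claw": 0.5},
    {"linear": [0,0,1],"turn": [0,0,0],"claw": 0.5},
    {"linear": [0,0,1],"turn": [0,0,0],"claw": 0.5},
    {"linear": [0,0,1],"turn": [0,0,0],"claw": 0.5},
    {"linear": [0,0,0],"turn": [0,0,0],"claw": 0.5},
    {"linear": [0,0,0],"turn": [0,0,0],"claw": 1},
    {"linear": [0,0,0],"turn": [0,0,0],"claw": 1},
    {"linear": [0,0,0],"turn": [0,0,0],"claw": 1},
    {"linear": [0,0,0],"turn": [0,0,0],"claw": 1},
    {"linear": [0,0,0],"turn": [0,0,0],"claw": 1},
    {"linear": [0,0,0],"turn": [0,0,0],"claw": 1},
  ],
  grip_force=15,
)

```text
time: 32.35
position: [0.4869, 0.3794, 0.0998]
tool_rot: [0.336, 3.12, 0.003]
ft_force: [-2.0, -3.8, 10.2]
grip_width: 0.139
```

>>> move_arm(
  deltas=[
    {"linear": [0,0,0],"turn": [0,0,-1],"claw": 1},
    {"linear": [0,0,0],"turn": [0,0,-1],"claw": 1},
    {"linear": [0,0,0],"turn": [0,0,-1],"claw": 1},
    {"linear": [0,0,0],"turn": [0,0,-1],"claw": 1},
    {"linear": [0,0,0],"turn": [0,0,-1],"claw": 1},
    {"linear": [0,0,0],"turn": [0,0,-1],"claw": 1},
    {"linear": [0,0,0],"turn": [0,0,-1],"claw": 1},
    {"linear": [0,0,0],"turn": [0,0,-1],"claw": 1},
    {"linear": [0,0,0],"turn": [0,0,-1],"claw": 1},
    {"linear": [0,0,0],"turn": [0,0,-1],"claw": 1},
    {"linear": [0,0,0],"turn": [0,0,-1],"claw": 1},
  ],
)

```text
time: 33.27
position: [0.487, 0.3789, 0.0999]
tool_rot: [-0.861, 3.017, -0.001]
ft_force: [-0.1, -2.8, 5.6]
grip_width: 0.139
```

>>> move_arm(
  deltas=[
    {"linear": [0,0,0],"turn": [0,0,-1],"claw": 1},
    {"linear": [0,0,0],"turn": [0,0,-1],"claw": 1},
    {"linear": [0,0,0],"turn": [0,0,-1],"claw": 1},
    {"linear": [0,0,0],"turn": [0,0,-1],"claw": 1},
    {"linear": [0,0,0],"turn": [0,0,-1],"claw": 1},
    {"linear": [0,0,0],"turn": [0,0,-1],"claw": 1},
    {"linear": [0,0,0],"turn": [0,0,-1],"claw": 1},
    {"linear": [0,0,0],"turn": [0,0,-1],"claw": 1},
    {"linear": [0,0,0],"turn": [0,0,-1],"claw": 1},
    {"linear": [0,0,0],"turn": [0,0,-1],"claw": 1},
    {"linear": [0,0,0],"turn": [0,0,-1],"claw": 1},
    {"linear": [0,0,0],"turn": [0,0,0],"claw": 1},
    {"linear": [0,0,0],"turn": [0,0,0],"claw": 1},
  ],
)

```text
time: 34.35
position: [0.4875, 0.3785, 0.0999]
tool_rot: [-1.925, 2.479, -0.004]
ft_force: [-0.3, -3.5, 5.7]
grip_width: 0.135
```

```bash
python3 -c "
from h import *
state()"
```

```text
t 34.35 pos [0.4875 0.3785 0.0999] xyaw -104.34 zdir [ 0.004  0.    -1.   ] F [-0.3 -3.5  5.7] w 11.8 j [-0.09  0.47 -0.77  1.68  0.36  1.13  1.93]
```

>>> move_arm(
  deltas=[
    {"linear": [0,0,0],"turn": [0,0,0],"claw": 0.5},
    {"linear": [0,0,0],"turn": [0,0,0],"claw": 0.5},
    {"linear": [0,0,0],"turn": [0,0,0],"claw": 0.5},
    {"linear": [0,0,-1],"turn": [0,0,0],"claw": 0.5},
    {"linear": [0,0,-1],"turn": [0,0,0],"claw": 0.5},
    {"linear": [0,0,-1],"turn": [0,0,0],"claw": 0.5},
    {"linear": [0,0,-1],"turn": [0,0,0],"claw": 0.5},
    {"linear": [0,0,-1],"turn": [0,0,0],"claw": 0.5},
    {"linear": [0,0,-1],"turn": [0,0,0],"claw": 0.5},
    {"linear": [0,0,0],"turn": [0,0,0],"claw": 0.5},
    {"linear": [0,0,0],"turn": [0,0,0],"claw": 0.5},
  ],
)

```text
time: 35.27
position: [0.4863, 0.3802, 0.2805]
tool_rot: [-1.924, 2.475, -0.001]
ft_force: [0.6, -0.0, -0.4]
grip_width: 0.499
```

```bash
python3 look.py w11 orange,green .1; python3 - <<'E'
from h import *
from bench import cams
im=cams.get_image("side")["image"]
for c in RNG:
    for b in blobs(im,c):
        if b[0]<1500: print(c,b[0],b[1])
E
```

```text
t 35.27 pos [0.4863 0.3802 0.2805] xyaw -104.26 zdir [ 0.006  0.003 -1.   ] F [ 0.6 -0.  -0.4] w 43.4 j [-0.05  0.33 -0.83  1.47  0.25  1.44  2.01]
orange 727 [322.1 209.9] rect [322. 210.  50.  14.  90.] at z: [0.486  0.3775 0.1   ] sides [10.5, 39.3] yaw 75.9
green 894 [318.3  88.6] rect [318.2  88.5  63.2  15.6  88. ] at z: [0.4669 0.2918 0.1   ] sides [10.8, 42.0] yaw 77.9
green 72 [610.8  78.6]
green 658 [338.8 133.9]
green 48 [211.7 144.3]
green 977 [ 54.6 244.2]
green 421 [242.5 335. ]
orange 239 [277.4 306.5]
orange 318 [204.1 358.3]
red 63 [592.1  74.8]
red 137 [384.2 191.5]
red 117 [355.8 254. ]
```

Final numbers are good, and the stop button and red grip are at the same pixels as at the start. Handing in.

```bash
python3 -c "
from bench import ctrl
print(ctrl.close_job())"
```

```text
the job is handed in; nothing more can be done
None
```

The cover is home on the nest with both swing clamps turned in over it, and the job is handed in. It took about 35 s of the 72 s; the hand-in gave no verdict.

**What I did:**
- Both clamps lay across the nest, so I first swung them out to about 1.55 rad.
- I gripped the cover across the 44 mm length of its green grip, so the gripper body would clear the sensor column. I lifted it off the stand along its normal and levelled it.
- It went over both pins with no contact force. It stopped at home under 12 N of pressing, and I released it.
- I then turned in the right clamp, followed by the left.

**Last checks:**
- **Cover:** the pins showed through both holes after release. The grip yaw is 77.9° against the nest's 77.8°, and the grip is within about 1 mm of the measured nest centre.
- **Clamps:** both measure about 0.035 rad from fully in, against the 0.2 rad allowed. I did not press them against their stops.
- **Bystanders:** the red grip and stop button are at the same pixels in the side view as at the start. I did not measure the hopper and bin again; the arm was never lowered near either.
- **Gripper:** it was open and about 18 cm above the clamps at hand-in.

**What disagreed or fell short:**
- The tilt over the stand first stopped at 25° on the joint 2 limit, so I finished it lower and further forward.
- The first placing estimate was 3 to 4 mm off because the measured pose had not settled. I corrected it from a second wrist image.

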